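Rebuild the washed dough-cutter head

TASK

Put the washed dough-cutter head back together: swing the keeper bar aside and stack every plate lying on the bench on the splined hub, a toothed wheel first, then a square spacer, and so on alternately, each fully home, with the wheels' lugs straight out on the side away from the robot (the side the keeper opens to) and the spacers' lugs straight out on the opposite side. Then swing the keeper closed over the hub until it rests in its catch, and leave the boxed cake, bowl and jar where they stand.

Things in the scene. Friction and masses are not known exactly. Their poses are not given: they have to be found in the camera images.
- stand: Cutter-head stand fixed to the bench, place and yaw vary. Origin on the bench under the hub axis; x away from the robot, y left, z up. Dark base 130 x 225 x 10 mm; round plinth, 60 mm diameter, up to z = 36; on it the upright hub: 24 mm core with four 8 mm wide ribs along +x, -x, +y, -y out to 18 mm from the axis, ribs up to z = 104 mm, core tip tapering from 106 to 118 mm.
- hub_seat (a point): Point on the hub axis on top of the plinth, 36 mm above the bench, where the first plate's underside rests; axes as the stand's. Each further plate rests 12 mm higher.
- keeper (a joint): Angle (rad) of the keeper, a level steel bar 165 x 18 x 10 mm, underside 123 mm above the bench, swinging about an upright axis. 0 = closed: points along the stand's -y over the hub, against the stop wall of the catch. Grows as it swings over the stand's +x side, end stop 2.0; from 1.4 well clear of the hub. Starts at 0.15 to 0.6, in the way. Friction about 0.7 N at the handle; stays where left.
- keeper_handle (a point): Middle of the upright round black peg (18 mm diameter, 132 to 174 mm above the bench; this point 154 mm) on the keeper bar, 150 mm from the hinge axis. Pinch it from above or push it.
- keeper_hinge (a point): Point on the keeper's hinge axis, 128 mm above the bench, on the 22 mm thick hinge post at the stand's y = +80 mm. The catch, a post with a small shelf and a stop wall (top 134 mm above the bench), stands at y = -70 mm.
- wheel1: Cutter wheel: ring plate with a toothed round rim, 94 mm diameter. White plastic, 12 mm thick, about 0.13 kg, flat on the bench at the start, right side up. Origin: centre of the bore at the underside; z up, x along its one grip lug. Four 10 mm wide inner teeth at 45 degrees to the lug reach in to 14 mm from the centre and fit between the hub's ribs: 2 mm play all round, 0.15 rad in yaw. Two or three wheels are there; an absent one reads None.
- wheel1_lug (a point): Middle of this plate's grip ear, 67 mm along its +x from its centre, 10 mm above its underside. The ear is 20 mm wide across y, 54 to 80 mm out from the centre, 20 mm tall from the underside (8 mm prouder than the plate); pinch it across its width.
- wheel2: Cutter wheel: ring plate with a toothed round rim, 94 mm diameter. White plastic, 12 mm thick, about 0.13 kg, flat on the bench at the start, right side up. Origin: centre of the bore at the underside; z up, x along its one grip lug. Four 10 mm wide inner teeth at 45 degrees to the lug reach in to 14 mm from the centre and fit between the hub's ribs: 2 mm play all round, 0.15 rad in yaw. Two or three wheels are there; an absent one reads None.
- wheel2_lug (a point): Middle of this plate's grip ear, 67 mm along its +x from its centre, 10 mm above its underside. The ear is 20 mm wide across y, 54 to 80 mm out from the centre, 20 mm tall from the underside (8 mm prouder than the plate); pinch it across its width.
- wheel3: Cutter wheel: ring plate with a toothed round rim, 94 mm diameter. White plastic, 12 mm thick, about 0.13 kg, flat on the bench at the start, right side up. Origin: centre of the bore at the underside; z up, x along its one grip lug. Four 10 mm wide inner teeth at 45 degrees to the lug reach in to 14 mm from the centre and fit between the hub's ribs: 2 mm play all round, 0.15 rad in yaw. Two or three wheels are there; an absent one reads None.
- wheel3_lug (a point): Middle of this plate's grip ear, 67 mm along its +x from its centre, 10 mm above its underside. The ear is 20 mm wide across y, 54 to 80 mm out from the centre, 20 mm tall from the underside (8 mm prouder than the plate); pinch it across its width.
- spacer1: Spacer: plain square plate, 76 x 76 mm, sides along x and y. White plastic, 12 mm thick, about 0.13 kg, flat on the bench at the start, right side up. Origin: centre of the bore at the underside; z up, x along its one grip lug. Four 10 mm wide inner teeth at 45 degrees to the lug reach in to 14 mm from the centre and fit between the hub's ribs: 2 mm play all round, 0.15 rad in yaw.
- spacer1_lug (a point): Middle of this plate's grip ear, 67 mm along its +x from its centre, 10 mm above its underside. The ear is 20 mm wide across y, 54 to 80 mm out from the centre, 20 mm tall from the underside (8 mm prouder than the plate); pinch it across its width.
- spacer2: Spacer: plain square plate, 76 x 76 mm, sides along x and y. White plastic, 12 mm thick, about 0.13 kg, flat on the bench at the start, right side up. Origin: centre of the bore at the underside; z up, x along its one grip lug. Four 10 mm wide inner teeth at 45 degrees to the lug reach in to 14 mm from the centre and fit between the hub's ribs: 2 mm play all round, 0.15 rad in yaw.
- spacer2_lug (a point): Middle of this plate's grip ear, 67 mm along its +x from its centre, 10 mm above its underside. The ear is 20 mm wide across y, 54 to 80 mm out from the centre, 20 mm tall from the underside (8 mm prouder than the plate); pinch it across its width.
- boxed_cake: Bystander: cake in a clear domed box, 170 mm diameter, 92 mm tall; origin under its centre.
- bowl: Bystander: steel bowl, 150 mm diameter, 70 mm tall; origin under its centre.
- jar: Bystander: amber jar, 76 mm diameter, 120 mm tall; origin under its centre.

How it is judged:
By the outcome, as a careful person would: the job done as asked, in the order asked, and still so for the second after the job is handed in, with the robot touching nothing.
Of wheel1, wheel2, wheel3 only 2 to 3 are there at a start; the rules pass over those that are not, and their reading is None.
At some moment in a run one of wheel1, wheel2, wheel3, spacer1, spacer2 may be knocked a few centimetres aside while the robot is not near it.
It also fails if it takes over 208 s, if anything falls off the work surface, if the arm or the gripper's body presses on something with over 40 N, if the wrist force passes 120 N, or if a joint passes its speed limit or range.

ROBOT

A 6-joint arm with a two-finger parallel gripper is mounted at the origin on the work surface. World frame = base frame: x ahead of the robot, y to its left, z up, the work surface at z = 0. Lengths are in m, angles in rad, forces in N, time in s.
With the tool pointing down it reaches from about 0.3 to 0.85 m from the base axis. Payload 5.4 kg.
Tool frame: the origin (TCP) lies at the very end of the fingers, on their centre line; the grasp point (between the pads) lies 19 mm behind it; z points along the fingers, x is the direction in which the jaws open and shut, and the axes are right-handed (so a half turn about z gives the same grasp; the last joint's range is limited). The gripper opens to 85 mm and grips with 20 to 120 N. Pads are 22 mm wide; open, the fingers measure 114 mm over their backs; the gripper's body (76 mm by 85 mm) begins 54 mm behind the grasp point. The pads swing forward as they close: fully open they stand 13 mm farther back than shut.
Start: joints at [-1.377, 0.158, 1.597, -0, 1.386, -0.21], TCP at [0.226, -0.529, 0.231] pointing down, gripper open.
Joint ranges: [-2.91, 2.91], [-0.94, 2.29], [0.18, 2.7], [-1.29, 4.43], [0.17, 2.64], [-3, 3]. Speed limits (rad/s): [2.57, 2.57, 3.14, 3.14, 3.14, 3.14].

INTERFACE

Orientations are given as a rotation vector (axis times angle).
In Python, from rig import sensors, optics, job_done, look_for, outline_of, place_of gives the robot as it stands. The module is installed in compiled form; this text tells all that it offers.
- The arm moves only by the shell command python3 -m handwheel 'ROWS'. ROWS is JSON, a list of rows, each a list of 7 numbers: the shift along the world's x, y, z in cm, then the turn, a rotation vector about the world's x, y, z in degrees, then the opening, from 0 (shut) to 1 (fully open). A call has 1 to 12 rows; each row shifts and turns the commanded pose from where the row before left it; what a row does not reach is not made up. A row lasts 1/10 s, in which the tool goes at most 50 mm and 8.59 degrees, less where a joint would pass 70% of its speed; a pose out of reach is approached as far as the arm can. A call with a gripper value outside its range is refused whole. The fingers move at their own pace and stop on an object; the grip force is fixed at half the most. Time passes only in rows, so rows that do not move let the fingers close. It gives the time, the measured TCP pose, the force and the opening at its end, in the units of the state.
- sensors.sense(): the state, without advancing time (a new reading comes with each control period).
- optics.get_image(name): name is "side" or "top" or "wrist"; returns a dict with "frame" (400x640x3 uint8, red, green, blue), "depth" (400x640 float32, m along the optical axis (not along the pixel's ray), 0 where there is no reading), "vertical_fov" (degrees; the focal length in pixels is half the picture's height over the tangent of half this angle, whatever the lens; pixels are square), "cx", "cy" (the principal point, pixels), "xyz" and "rotation" of the camera in the world. Camera axes: x right, y down, z forward; pixel columns grow to the right and rows downward; lengths in m; the calibration is good to about 2 mm. A picture is of the moment at which its call begins.
- job_done(): hands the job in, once; it reports no verdict.
Trained networks look in the newest picture that a camera, given by its name, has taken for a name from the list of things; names that differ only in an ending like _2 or _b are one class to them, and where a whole thing is asked for, a point or a joint stands for the part that bears it (a point fixed in the world has none). Each returns a list of dicts, best first, with "score" (0 to 1); they miss things now and then, are a little off and sometimes report something else, mostly with a low value. They report only what shows in the picture. A call takes as long as a camera call.
- look_for(thing, camera): "pixel" ([column, row] in pixels, amid what is visible of it).
- outline_of(thing, camera): "pixels" (400x640 bool, what is visible of it) and "pixel" ([column, row] in pixels, amid what is visible of it).
- place_of(thing, camera): "pixel" ([column, row] in pixels: a listed point, or the origin of a listed thing).
The state is a dict: "time_s": time; "joint_pos": joint angles; "dq": joint speeds; "joint_torque": joint torques, N m; "eef_pos": TCP position; "orientation": TCP orientation; "wrist_force": force on the tool from outside, world axes, zero at the start; "torque": the same for the moment, N m; "width": finger opening in m.
Only numpy, scipy, OpenCV 4.12 (cv2) and the standard library are available. Lean on these libraries where they do the work, as an engineer would, in place of code of your own. Each camera call takes 0.05 s, during which the arm holds its last target. There are 200 camera calls.

## Working session

There is one attempt and no reset: what is moved stays moved. The work goes in short steps, Python scripts to look and compute and a shell command to move; the robot and the scene stay as the last step left them, time stands still between calls to the robot, and variables do not carry over. Pictures are saved under pics/ and viewed, about 12 in all and at most 16, crops included, and the job is handed in when it is done.

```bash
mkdir -p pics; cat > h.py <<'E'
import numpy as np, cv2
from rig import sensors, optics, look_for, outline_of, place_of
from scipy.spatial.transform import Rotation as R
def cam(name):
    im=optics.get_image(name); h,w=im['frame'].shape[:2]
    im['f']=h/2/np.tan(np.radians(im['vertical_fov'])/2)
    r=np.array(im['rotation']); im['Rm']=r if r.shape==(3,3) else R.from_rotvec(r).as_matrix()
    im['p']=np.array(im['xyz']); return im
def ray(im,px):
    return im['Rm']@np.array([(px[0]-im['cx'])/im['f'],(px[1]-im['cy'])/im['f'],1.])
def at_z(im,px,z):
    d=ray(im,px); return im['p']+d*(z-im['p'][2])/d[2]
def proj(im,P):
    c=im['Rm'].T@(np.asarray(P)-im['p']); return np.array([im['cx']+im['f']*c[0]/c[2],im['cy']+im['f']*c[1]/c[2]])
def cloud(im):
    v,u=np.mgrid[:400,:640]; d=im['depth']
    c=np.stack([(u-im['cx'])/im['f']*d,(v-im['cy'])/im['f']*d,d],-1)
    P=c@im['Rm'].T+im['p']; P[d==0]=np.nan; return P
def save(im,n): cv2.imwrite(f'pics/{n}.png',im['frame'][:,:,::-1])
E
python3 - <<'E'
from h import *
np.set_printoptions(precision=4,suppress=True)
s=sensors.sense(); print(s)
T=cam('top'); save(T,'top0'); S=cam('side'); save(S,'side0')
print(T['p'],T['Rm'],T['f'],S['p'],S['Rm'],S['f'],T['cx'],T['cy'])
H=dict(wheel1=0,spacer1=0,wheel1_lug=.01,spacer1_lug=.01,hub_seat=.036,stand=0,keeper_handle=.154,keeper_hinge=.128,boxed_cake=0,bowl=0,jar=0)
for n,z in H.items():
    for im,c in((T,'top'),(S,'side')):
        for r in place_of(n,c):
            print(n,c,round(r['score'],2),np.round(r['pixel']),at_z(im,r['pixel'],z))
a=np.vstack([T['frame'],S['frame']])[:,:,::-1]
cv2.imwrite('pics/both.png',cv2.resize(a,(480,600)))
E
```

```text
{'time_s': 0.0, 'joint_pos': array([-1.3771,  0.1591,  1.5982,  0.    ,  1.3862, -0.2101]), 'dq': array([ 0.0013,  0.0011, -0.0008, -0.0012,  0.0011, -0.0005]), 'joint_torque': array([ -0.0005, -39.5997, -33.1434,  -0.0002,   0.0082,  -0.    ]), 'eef_pos': array([ 0.2258, -0.5281,  0.2303]), 'orientation': array([-2.6206,  1.7301,  0.0022]), 'wrist_force': array([-0.8247, -0.1239, -0.635 ]), 'torque': array([-0.0076,  0.0031, -0.0273]), 'width': 0.08549295542499569}
[ 0.4205 -0.0121  1.3048] [[ 0.016  -0.9933  0.1144]
 [-0.9998 -0.0148  0.0117]
 [-0.01   -0.1145 -0.9934]] 417.1882278392482 [0.5214 0.8232 0.7447] [[-0.9986 -0.0365  0.0382]
 [-0.0524  0.5919 -0.8043]
 [ 0.0067 -0.8052 -0.5929]] 383.7370248427413 326.45742739458876 206.7876658715018
wheel1 top 0.93 [232. 244.] [0.449  0.2964 0.    ]
wheel1 top 0.89 [201. 210.] [0.5562 0.3984 0.    ]
wheel1 top 0.71 [470. 239.] [ 0.4762 -0.4451  0.    ]
wheel1 side 0.97 [369. 328.] [0.429  0.2973 0.    ]
wheel1 side 0.95 [312. 368.] [0.551 0.399 0.   ]
wheel1 side 0.76 [344. 161.] [ 0.4841 -0.427   0.    ]
spacer1 top 0.62 [402. 201.] [ 
[... 775 characters left out ...]
 [ 0.511  -0.0104  0.    ]
keeper_handle top 0.87 [356. 204.] [ 0.5608 -0.0805  0.154 ]
keeper_handle top 0.68 [371. 144.] [ 0.7327 -0.1226  0.154 ]
keeper_handle top 0.35 [334. 224.] [ 0.506  -0.0215  0.154 ]
keeper_handle side 0.7 [319. 176.] [ 0.5601 -0.0831  0.154 ]
keeper_hinge top 0.68 [304. 230.] [0.4882 0.063  0.128 ]
keeper_hinge top 0.65 [231. 158.] [0.6935 0.2786 0.128 ]
keeper_hinge side 0.58 [334. 219.] [0.5143 0.0706 0.128 ]
boxed_cake side 0.85 [231. 245.] [0.8014 0.0469 0.    ]
bowl top 0.75 [234. 159.] [0.7208 0.3008 0.    ]
bowl top 0.4 [335. 223.] [ 0.5187 -0.0256  0.    ]
bowl side 0.85 [233. 325.] [0.7339 0.3067 0.    ]
jar side 0.91 [253. 206.] [ 0.7707 -0.1321  0.    ]
```

```bash
python3 - <<'E'
import cv2,numpy as np
t=cv2.imread('pics/top0.png');s=cv2.imread('pics/side0.png')
a=cv2.resize(t[100:320,160:520],None,fx=2.2,fy=2.2); cv2.imwrite('pics/topc.png',a)
cv2.imwrite('pics/sidec.png',cv2.resize(s[120:400,180:480],None,fx=2.1,fy=2.1))
E
```

```text
(no output)
```

View pics/topc.png

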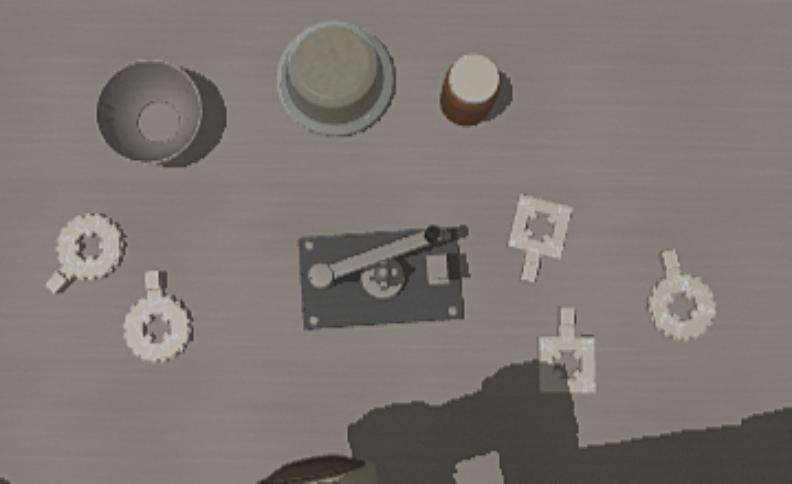

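View pics/sidec.png

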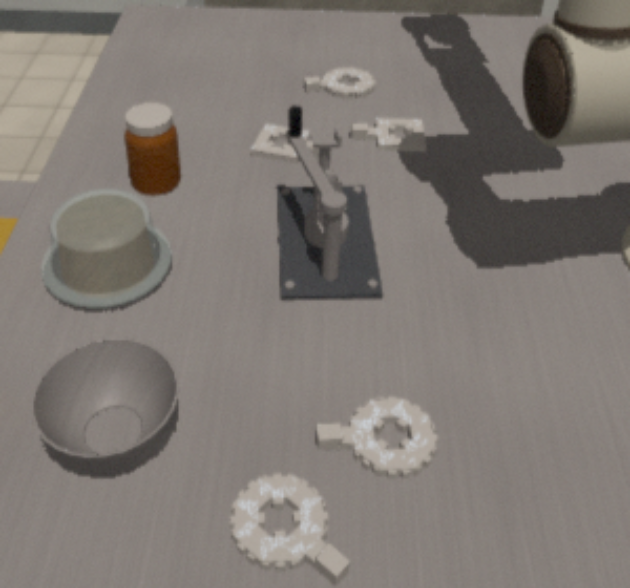

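```bash
cat > fit.py <<'E'
from h import *
from scipy.optimize import minimize
def shape(kind):
    m=np.zeros((440,440),np.uint8); c=220   # 0.5 mm/px centred
    if kind=='wheel': cv2.circle(m,(c,c),92,1,-1)
    else: cv2.rectangle(m,(c-76,c-76),(c+76,c+76),1,-1)
    cv2.rectangle(m,(c,c-20),(c+160,c+20),1,-1)
    cv2.circle(m,(c,c),28,0,-1); return cv2.GaussianBlur(m.astype(np.float32),(0,0),3)
SH={k:shape(k) for k in('wheel','spacer')}
def warp(im,mask,c,z,n=440):
    """mask resampled to metric grid 0.5 mm/px, cols=+x, rows=+y, centre c at height z"""
    q=np.array([[-.1,-.1],[.1,-.1],[.1,.1],[-.1,.1]])
    src=np.float32([proj(im,[c[0]+a,c[1]+b,z]) for a,b in q]); dst=np.float32(q*2000+n/2)
    return cv2.warpPerspective(mask.astype(np.float32),cv2.getPerspectiveTransform(src,dst),(n,n))
def fit(im,mask,c,z,kind=None,yaw0=None):
    G=cv2.GaussianBlur(warp(im,mask,c,z),(0,0),2); best=None
    def cost(p,k):
        M=np.float32(cv2.getRotationMatrix2D((220,220),-np.degrees(p[2]),1)); M[:,2]+=np.array(p[:2])*2000
        return float(((cv2.warpAffine(SH[k],M,(440,440))-G)**2).sum()/SH[k].sum())
    ys,xs=np.nonzero(G>.5); m0=[(xs.mean()-220)/2000,(ys.mean()-220)/2000]
    for k in ([kind] if kind else SH):
        for y in (np.arange(0,6.28,.4) if yaw0 is None else [yaw0]):
            d=.012*np.array([np.cos(y),np.sin(y)]); p0=np.array([m0[0]-d[0],m0[1]-d[1],y])
            s=np.array([p0]+[p0+e for e in ([.006,0,0],[0,.006,0],[0,0,.2])])
            r=minimize(cost,p0,(k,),method='Nelder-Mead',options=dict(initial_simplex=s,xatol=1e-4,fatol=1e-5,maxiter=150))
            if best is None or r.fun<best[0]: best=(r.fun,k,c[0]+r.x[0],c[1]+r.x[1],r.x[2])
    return best
def plates(im,zt=.012):
    """white things standing .006-.03 over the bench"""
    P=cloud(im); f=im['frame'].astype(int)
    m=(f.min(2)>125)&(np.ptp(f,axis=2)<45)&(P[...,2]<.035)&(P[...,0]>.2)
    n,l,st,ce=cv2.connectedComponentsWithStats(m.astype(np.uint8)); out=[]
    for i in range(1,n):
        if 150<st[i,4]<3000:
            c=at_z(im,ce[i],zt)[:2]; out.append(fit(im,l==i,c,zt)+(st[i,4],))
    return out
E
python3 - <<'E'
from fit import *
np.set_printoptions(precision=4,suppress=True)
T=cam('top'); P=cloud(T)
for r in plates(T): print(r[1],np.round(r[2:4],4),'yaw',round(np.degrees(r[4])%360,1),'cost %.3f'%r[0],r[5], 'f')
f=T['frame'].astype(int)
# base
m=(f.max(2)<75)&(P[...,2]<.02)&(np.abs(P[...,0]-.52)<.1)&(np.abs(P[...,1]+.02)<.15)
n,l,st,ce=cv2.connectedComponentsWithStats(m.astype(np.uint8)); i=1+st[1:,4].argmax()
v,u=np.nonzero(l==i); Q=np.float32([at_z(T,(a,b),.01)[:2]*1000 for a,b in zip(u,v)])
print('base',cv2.minAreaRect(Q))
for lo,hi in((.085,.122),(.122,.137),(.14,.18)):
    s=(P[...,2]>lo)&(P[...,2]<hi)&(np.abs(P[...,0]-.52)<.12)&(np.abs(P[...,1]+.02)<.14)
    q=P[s]; print(lo,len(q),q.mean(0),q.min(0),q.max(0))
    if lo==.122: print(cv2.minAreaRect(np.float32(q[:,:2]*1000)))
print('bench z',np.nanmedian(P[250:260,150:200,2]))
E
```

```text
wheel [1.2181 0.6385] yaw 114.5 cost 0.378 704 f
wheel [1.2159 0.5434] yaw 294.8 cost 0.386 711 f
wheel [1.2166 0.4017] yaw 65.8 cost 0.383 730 f
spacer [1.2178 0.3585] yaw 270.8 cost 0.584 207 f
spacer [ 1.2198 -0.4402] yaw 351.0 cost 0.331 466 f
wheel [ 1.222  -0.5212] yaw 298.0 cost 0.412 830 f
wheel [ 1.2234 -0.6411] yaw 298.3 cost 0.403 828 f
wheel [ 1.2253 -0.7822] yaw 117.4 cost 0.412 839 f
wheel [ 1.2246 -0.8777] yaw 241.2 cost 0.354 722 f
wheel [ 1.2234 -0.9869] yaw 34.7 cost 0.392 373 f
wheel [1.1245 0.6575] yaw 225.3 cost 0.743 1088 f
wheel [1.1116 0.5403] yaw 313.5 cost 0.765 1102 f
wheel [1.1258 0.4223] yaw 224.7 cost 0.801 1129 f
spacer [1.1343 0.3183] yaw 165.6 cost 0.541 322 f
wheel [ 1.1075 -0.4383] yaw 340.5 cost 0.402 637 f
wheel [ 1.1129 -0.5254] yaw 312.2 cost 0.773 1138 f
wheel [ 1.1268 -0.6595] yaw 134.5 cost 0.784 1148 f
wheel [ 1.1103 -0.778 ] yaw 45.5 cost 0.667 1081 f
wheel [ 1.126 -0.881] yaw 226.0 cost 0.744 1132 f
wheel [ 1.131 -0.979] yaw 165.5 cost 0.463 527 f
wheel [1.0062 0.659 ] yaw 228.3 cost 0.720 1104 f
wheel [0.9919 0.5231] yaw 46.1 cost 0.777 1
[... 714 characters left out ...]
1 567 f
wheel [0.5486 0.3994] yaw 139.3 cost 0.089 660 f
wheel [ 0.4762 -0.4401] yaw 13.0 cost 0.062 663 f
wheel [0.4342 0.2984] yaw 6.6 cost 0.055 681 f
spacer [ 0.3936 -0.2798] yaw 0.8 cost 0.244 489 f
base ((544.7288818359375, -76.28936767578125), (46.753822326660156, 139.20608520507812), 44.78961944580078)
0.085 116 [ 0.5127 -0.0445  0.1142] [ 0.4928 -0.1027  0.0866] [ 0.535  -0.0032  0.122 ]
0.122 378 [ 0.5268 -0.025   0.1321] [ 0.4886 -0.1023  0.1221] [0.5709 0.0753 0.137 ]
((529.656494140625, -12.338874816894531), (74.58441162109375, 177.58621215820312), 2.8852782249450684)
0.14 66 [ 0.5364 -0.0283  0.1595] [ 0.4911 -0.0876  0.14  ] [0.5647 0.0749 0.1786]
bench z 0.0012482489189760138
```

```bash
python3 -m handwheel '[[2.8,3.7,0,0,0,7.7,0.7],[2.8,3.7,0,0,0,7.7,0.7],[2.8,3.7,0,0,0,7.7,0.7],[2.8,3.7,0,0,0,7.7,0.7],[2.8,3.7,0,0,0,7.7,0.7],[2.8,3.7,0,0,0,7.7,0.7],[2.8,3.7,0,0,0,7.7,0.7],[2.8,3.7,0,0,0,7.7,0.7],[2.8,3.7,0,0,0,7.7,0.7],[2.8,3.7,0,0,0,7.7,0.7],[2.8,3.7,0,0,0,7.7,0.7],[2.8,3.7,0,0,0,7.7,0.7]]'
cat > st.py <<'E'
from h import *
s=sensors.sense(); x=R.from_rotvec(s['orientation']).as_matrix()
print('t %.1f tcp'%s['time_s'],np.round(s['eef_pos'],4),'jawyaw %.1f'%np.degrees(np.arctan2(x[1,0],x[0,0])),'tilt %.2f'%np.degrees(np.arccos(-x[2,2])),'F',np.round(s['wrist_force'],1),'w %.4f'%s['width'],'q6 %.2f'%s['joint_pos'][5])
E
python3 st.py; python3 - <<'E'
from h import *
for c in('side','wrist'):
    im=cam(c); save(im,c+'1')
    for r in place_of('keeper_handle',c): print(c,r['score'],r['pixel'],at_z(im,r['pixel'],.154))
    for r in place_of('keeper_hinge',c): print(c,'hinge',r['score'],r['pixel'],at_z(im,r['pixel'],.128))
E
```

```text
time_s: 2.45
eef_pos: [0.5629, -0.083, 0.2315]
orientation: [3.062, 0.703, 0.001]
wrist_force: [-0.0, -0.6, -0.0]
width: 0.06
t 2.5 tcp [ 0.5629 -0.083   0.2315] jawyaw 25.9 tilt 0.03 F [-0.  -0.6 -0. ] w 0.0600 q6 -0.81
side 0.66 [319.9, 174.9] [ 0.5586863  -0.08995537  0.154     ]
side hinge 0.79 [335.0, 215.9] [0.51271289 0.05964753 0.128     ]
wrist 0.6 [315.8, 203.9] [ 0.55930797 -0.07799618  0.154     ]
```

```bash
python3 -m handwheel '[[-0.2,0.2,-3,0,0,0,0.7],[0,0,-3,0,0,0,0.7],[0,0,-2.8,0,0,0,0.7],[0,0,0,0,0,0,0.2],[0,0,0,0,0,0,0.0],[0,0,0,0,0,0,0.0],[0,0,0,0,0,0,0.0],[0,0,0,0,0,0,0.0],[0,0,0,0,0,0,0.0]]'; python3 st.py
```

```text
time_s: 3.65
eef_pos: [0.5614, -0.0838, 0.1456]
orientation: [3.061, 0.694, 0.005]
wrist_force: [-0.8, -2.6, 5.8]
width: 0.016
t 3.6 tcp [ 0.5614 -0.0838  0.1456] jawyaw 25.5 tilt 0.26 F [-0.8 -2.6  5.8] w 0.0160 q6 -0.81
```

```bash
python3 -m handwheel '[[1.91,0.86,0,0,0,8,0],[1.78,1.1,0,0,0,8,0],[1.6,1.35,0,0,0,8,0],[1.4,1.56,0,0,0,8,0],[1.17,1.73,0,0,0,8,0],[0.92,1.88,0,0,0,8,0]]'; python3 st.py;  python3 -m handwheel '[[0.64,1.99,0,0,0,8,0],[0.37,2.06,0,0,0,8,0],[0.07,2.09,0,0,0,8,0],[-0.22,2.08,0,0,0,8,0],[-0.5,2.04,0,0,0,8,0],[0,0,0,0,0,0,0],[0,0,0,0,0,0,0]]'; python3 st.py
```

```text
time_s: 4.25
eef_pos: [0.649, 0.0038, 0.1455]
orientation: [-2.512, -1.886, -0.004]
wrist_force: [-5.1, 4.4, 8.6]
width: 0.0162
t 4.2 tcp [0.649  0.0038 0.1455] jawyaw 73.8 tilt 0.16 F [-5.1  4.4  8.6] w 0.0162 q6 -1.47
time_s: 4.95
eef_pos: [0.6543, 0.1063, 0.1457]
orientation: [1.716, 2.624, 0.01]
wrist_force: [7.7, 0.8, 0.9]
width: 0.016
t 5.0 tcp [0.6543 0.1063 0.1457] jawyaw 113.6 tilt 0.51 F [7.7 0.8 0.9] w 0.0160 q6 -2.01
```

```bash
python3 -m handwheel '[[0,0,0,0,0,0,0.6],[0,0,0,0,0,0,0.6],[0,0,0,0,0,0,0.6],[0,0,3,0,0,0,0.6],[0,0,4,0,0,0,0.6],[-2.7,3.5,1.5,0,0,-3,0.6],[-3,4,0,0,0,-3,0.6],[-3,4,0,0,0,-3,0.6],[-3.2,4,-1,0,0,-3,0.6],[-3.2,4,-3,0,0,-3,0.6],[0,0,-4,0,0,-2,0.6],[0,0,0,0,0,0,0.6]]'; python3 st.py;python3 - <<'E'
from fit import *
np.set_printoptions(precision=4,suppress=True)
T=cam('top'); save(T,'top2'); S=cam('side'); save(S,'side2'); W=cam('wrist'); save(W,'wrist2')
np.savez('c2.npz',**{k+'_'+n:v[k] for n,v in dict(T=T,S=S,W=W).items() for k in('frame','depth','p','Rm','f','cx','cy')})
for im,c in((T,'top'),(S,'side'),(W,'wrist')):
  for n,z in(('hub_seat',.036),('keeper_handle',.154),('keeper_hinge',.128),('wheel1',0),('wheel1_lug',.01)):
    for r in place_of(n,c):
      if r['score']>.5: print(c,n,round(r['score'],2),np.round(r['pixel']),at_z(im,r['pixel'],z))
print(W['p'],W['Rm'][:,2])
a=np.hstack([cv2.resize(T['frame'][150:260,270:410],None,fx=4,fy=4)[:400],W['frame'][:,::1][:, 120:520] ][:2])
cv2.imwrite('pics/v2.png',cv2.resize(np.hstack([cv2.resize(T['frame'][160:260,280:380],(400,400)),W['frame'][:,120:520]]),(800,400))[:,:,::-1])
E
```

```text
time_s: 6.15
eef_pos: [0.5017, 0.2911, 0.1476]
orientation: [-2.085, -2.342, 0.016]
wrist_force: [-0.5, -0.2, -1.6]
width: 0.051
t 6.2 tcp [0.5017 0.2911 0.1476] jawyaw 96.6 tilt 0.68 F [-0.5 -0.2 -1.6] w 0.0510 q6 -1.37
top hub_seat 0.96 [334. 224.] [ 0.515  -0.0222  0.036 ]
top keeper_handle 0.86 [292. 172.] [0.6501 0.0992 0.154 ]
top keeper_hinge 0.92 [305. 230.] [0.4899 0.0619 0.128 ]
top wheel1 0.96 [230. 247.] [0.4386 0.3022 0.    ]
top wheel1 0.56 [468. 240.] [ 0.4727 -0.4388  0.    ]
top wheel1_lug 0.88 [231. 227.] [0.5021 0.2982 0.01  ]
side keeper_handle 0.74 [277. 214.] [0.6563 0.0927 0.154 ]
side wheel1 0.75 [314. 370.] [0.5468 0.4018 0.    ]
side wheel1 0.7 [366. 328.] [0.4342 0.2981 0.    ]
side wheel1_lug 0.7 [340. 326.] [0.4938 0.3028 0.01  ]
wrist wheel1 0.79 [408. 232.] [0.5475 0.3973 0.    ]
wrist wheel1 0.71 [336. 117.] [0.4339 0.3004 0.    ]
wrist wheel1_lug 0.57 [334. 187.] [0.5031 0.307  0.01  ]
[0.4341 0.2841 0.2949] [ 0.2873  0.032  -0.9573]
```

View pics/v2.png

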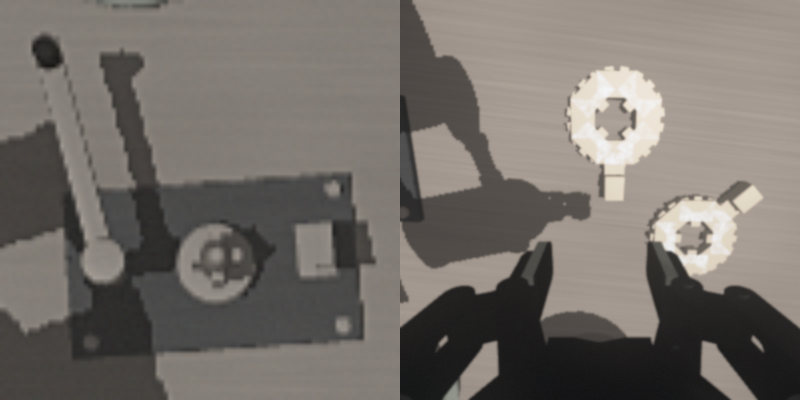

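```bash
python3 -m handwheel '[[0,0.8,-3,0,0,0,0.5],[0,0.75,-3.5,0,0,0,0.5],[0,0,-3.5,0,0,0,0.5],[0,0,-2.5,0,0,0,0.5],[0,0,-0.8,0,0,0,0.5],[0,0,0,0,0,0,0.5],[0,0,0,0,0,0,0.5]]'; python3 st.py; python3 - <<'E'
from h import *
W=cam('wrist'); save(W,'w3')
for n,z in(('wheel1',0),('wheel1_lug',.02)):
    for r in place_of(n,'wrist'): print(n,round(r['score'],2),np.round(r['pixel']),at_z(W,r['pixel'],z))
E
```

```text
time_s: 7.75
eef_pos: [0.5079, 0.3076, 0.022]
orientation: [2.09, 2.344, 0.003]
wrist_force: [0.9, 0.6, 0.1]
width: 0.0428
t 7.8 tcp [0.5079 0.3076 0.022 ] jawyaw 96.5 tilt 0.14 F [0.9 0.6 0.1] w 0.0428 q6 -1.34
wheel1_lug 0.94 [317. 234.] [0.49762261 0.30633643 0.02      ]
```

```bash
python3 -m handwheel '[[-0.65,-0.1,0,0,0,0,0.5],[0,0,-0.9,0,0,0,0.5],[0,0,-0.8,0,0,0,0.5],[0,0,0,0,0,0,0.5]]'; python3 st.py;  python3 -m handwheel '[[0,0,0,0,0,0,0.1],[0,0,0,0,0,0,0],[0,0,0,0,0,0,0],[0,0,0,0,0,0,0],[0,0,0,0,0,0,0]]'; python3 st.py
```

```text
time_s: 8.3
eef_pos: [0.4987, 0.3056, 0.0015]
orientation: [-2.09, -2.343, 0.005]
wrist_force: [-0.5, -0.2, 0.7]
width: 0.0427
t 8.3 tcp [0.4987 0.3056 0.0015] jawyaw 96.5 tilt 0.20 F [-0.5 -0.2  0.7] w 0.0427 q6 -1.34
time_s: 8.8
eef_pos: [0.5004, 0.3062, 0.0036]
orientation: [2.091, 2.344, 0.001]
wrist_force: [1.1, 0.7, 0.3]
width: 0.0186
t 8.8 tcp [0.5004 0.3062 0.0036] jawyaw 96.5 tilt 0.03 F [1.1 0.7 0.3] w 0.0186 q6 -1.34
```

```bash
python3 -m handwheel '[[0,0,2,0,0,0,0],[0,0,4,0,0,0,0],[0,0,4.5,0,0,0,0],[0,0,4.5,0,0,0,0],[0,0,4.5,0,0,0,0],[0,-1,2,0,0,0,0],[0.9,-3,0,0,0,-0.5,0],[1,-4,0,0,0,-0.5,0],[1,-4,0,0,0,-0.5,0],[1,-4,0,0,0,-0.5,0],[1,-4,0,0,0,-0.5,0],[1,-4,0,0,0,-0.5,0]]'; python3 -m handwheel '[[1,-4,0,0,0,-0.5,0],[1,-3,0,0,0,0,0],[0,0,0,0,0,0,0],[0,0,0,0,0,0,0]]';  python3 st.py; python3 - <<'E'
from h import *
W=cam('wrist'); save(W,'w4'); 
for r in place_of('hub_seat','wrist'): print(round(r['score'],2),np.round(r['pixel']),at_z(W,r['pixel'],.036))
E
```

```text
time_s: 10.0
eef_pos: [0.5591, 0.0646, 0.2182]
orientation: [-2.152, -2.288, 0.0]
wrist_force: [0.3, 0.4, -1.5]
width: 0.0188
time_s: 10.4
eef_pos: [0.5789, -0.0041, 0.218]
orientation: [-2.163, -2.277, 0.0]
wrist_force: [-0.5, 1.2, -1.7]
width: 0.0186
t 10.4 tcp [ 0.5789 -0.0041  0.218 ] jawyaw 93.0 tilt 0.07 F [-0.5  1.2 -1.7] w 0.0186 q6 -1.84
0.83 [311. 119.] [ 0.51052692 -0.01509685  0.036     ]
```

View pics/w4.png

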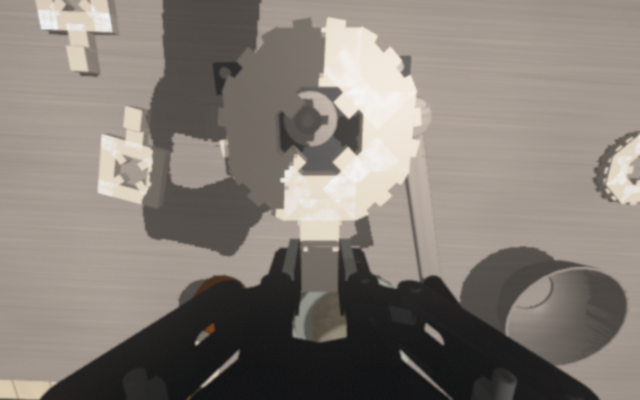

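```bash
cat > rel.py <<'E'
from fit import *
import sys
def rel(kind,tag,low=.0036):
    s=sensors.sense(); W=cam('wrist'); save(W,tag); P=cloud(W); z=s['eef_pos'][2]-low+.012
    m=(np.abs(P[...,2]-z)<.007)
    c0=s['eef_pos'][:2]; x=R.from_rotvec(s['orientation']).as_matrix(); yaw=np.arctan2(x[1,0],x[0,0])-np.pi/2
    cc=c0-.067*np.array([np.cos(yaw),np.sin(yaw)])
    mm=m&(np.hypot(P[...,0]-cc[0],P[...,1]-cc[1])<.057)
    cnt,hi=cv2.findContours(mm.astype(np.uint8),cv2.RETR_CCOMP,cv2.CHAIN_APPROX_NONE)
    holes=sorted([c for c,h in zip(cnt,hi[0]) if h[3]>=0],key=cv2.contourArea)
    q=None
    if holes:
        M=cv2.moments(holes[-1]); px=(M['m10']/M['m00'],M['m01']/M['m00']); q=at_z(W,px,z)[:2]
        print('bore px',np.round(px,1),'area',M['m00'],'world',np.round(q,4),'r_eq mm',round(1000*np.sqrt(M['m00']/np.pi)*(W['p'][2]-z)/W['f'],1))
    r=fit(W,mm,cc,z,kind,yaw); print('fit',np.round(r[0],3),np.round(r[2:4],4),'yaw',round(np.degrees(r[4]),2),'tool lug yaw',round(np.degrees(yaw),2),'expected c',np.round(cc,4))
    print('plate med z top',np.round(np.nanmedian(P[mm][:,2]),4),'exp',round(z,4))
    # hub: tip band and rib band
    for lo,hi_ in((.105,.121),(.095,.108)):
        k=(P[...,2]>lo)&(P[...,2]<hi_)&(np.hypot(P[...,0]-.512,P[...,1]+.02)<.04)
        if k.sum()>20: print('hub',lo,k.sum(),np.round(P[k].mean(0),4),'mid',np.round((np.percentile(P[k],3,0)+np.percentile(P[k],97,0))/2,4))
    return W,P
if __name__=='__main__': rel(sys.argv[1],sys.argv[2])
E
python3 rel.py wheel w5
python3 - <<'E'
from fit import *
d=np.load('c2.npz'); T={k[:-2]:d[k] for k in d if k.endswith('_T')}; P=cloud(T)
k=(P[...,2]>.1)&(P[...,2]<.125)&(np.hypot(P[...,0]-.512,P[...,1]+.02)<.03); print('top hub',k.sum(),P[k].mean(0), (P[k].min(0)+P[k].max(0))/2)
g=T['frame']; 
b=(P[...,2]>.003)&(P[...,2]<.02)&(g.max(2)<95)&(np.hypot(P[...,0]-.512,P[...,1]+.02)<.16)
q=np.float32(P[b][:,:2]*1000); print('base',cv2.minAreaRect(q),len(q))
E
```

```text
bore px [319.3 130.1] area 4931.5 world [ 0.5126 -0.0052] r_eq mm 18.6
fit 0.111 [ 0.5133 -0.0051] yaw 2.99 tool lug yaw 3.08 expected c [ 0.5119 -0.0065]
plate med z top 0.2252 exp 0.2266
hub 0.105 565 [ 0.5108 -0.0159  0.1117] mid [ 0.5108 -0.0162  0.1115]
hub 0.095 397 [ 0.512  -0.0151  0.1041] mid [ 0.5111 -0.0163  0.1047]
top hub 77 [ 0.51005043 -0.01912803  0.11130829] [ 0.5104877  -0.01901712  0.11252929]
base ((491.78271484375, 5.7530975341796875), (285.26318359375, 262.8000183105469), 68.17724609375) 2669
```

```bash
python3 - <<'E'
from fit import *
d=np.load('c2.npz'); T={k[:-2]:d[k] for k in d if k.endswith('_T')}
# metric rectified map of base plane, 1 mm/px, rows=+y cols=+x
q=np.array([[.40,-.17],[.62,-.17],[.62,.13],[.40,.13]])
M=cv2.getPerspectiveTransform(np.float32([proj(T,[a,b,.01]) for a,b in q]),np.float32([[(a-.40)*1000,(b+.17)*1000] for a,b in q]))
g=cv2.cvtColor(cv2.warpPerspective(T['frame'],M,(220,300)),cv2.COLOR_RGB2GRAY).astype(float)
g=cv2.GaussianBlur(g,(0,0),2); gx=cv2.Sobel(g,cv2.CV_64F,1,0)
for lo,hi,sg in((25,70,-1),(160,205,1)):
    pts=[]
    for y in range(30,280):
        r=sg*gx[y,lo:hi]; 
        if r.max()>15: pts.append((y,lo+r.argmax()))
    pts=np.array(pts); 
    for _ in range(6):
        p=np.polyfit(pts[:,0],pts[:,1],1); e=pts[:,1]-np.polyval(p,pts[:,0]); pts=pts[np.abs(e)<max(1.5,1.5*e.std())]
    print('edge slope dx/dy %.4f -> yaw deg %.2f'%(p[0],-np.degrees(np.arctan(p[0]))),len(pts),'x at y=-.016: %.4f'%(.4+np.polyval(p,154)/1000))
E
```

```text
edge slope dx/dy -0.0815 -> yaw deg 4.66 218 x at y=-.016: 0.4442
edge slope dx/dy -0.0842 -> yaw deg 4.81 178 x at y=-.016: 0.5755
```

```bash
python3 -m handwheel '[[-0.2,-0.9,0,0,0,1.7,0],[0,0,-2.5,0,0,0,0],[0,0,-2.5,0,0,0,0],[0,0,-2.2,0,0,0,0],[0,0,0,0,0,0,0],[0,0,0,0,0,0,0]]'; python3 st.py; python3 rel.py wheel w6
```

```text
time_s: 11.15
eef_pos: [0.5771, -0.012, 0.1468]
orientation: [-2.126, -2.312, 0.0]
wrist_force: [0.6, -0.3, -0.7]
width: 0.0186
t 11.2 tcp [ 0.5771 -0.012   0.1468] jawyaw 94.8 tilt 0.02 F [ 0.6 -0.3 -0.7] w 0.0186 q6 -1.88
bore px [319.3 130.1] area 4939.5 world [ 0.511  -0.0163] r_eq mm 18.6
fit 0.111 [ 0.5117 -0.0163] yaw 4.73 tool lug yaw 4.81 expected c [ 0.5103 -0.0176]
plate med z top 0.1538 exp 0.1552
hub 0.105 1098 [ 0.5105 -0.0164  0.1117] mid [ 0.5107 -0.0164  0.1115]
hub 0.095 854 [ 0.5103 -0.0165  0.104 ] mid [ 0.511  -0.0166  0.1046]
```

View pics/w6.png

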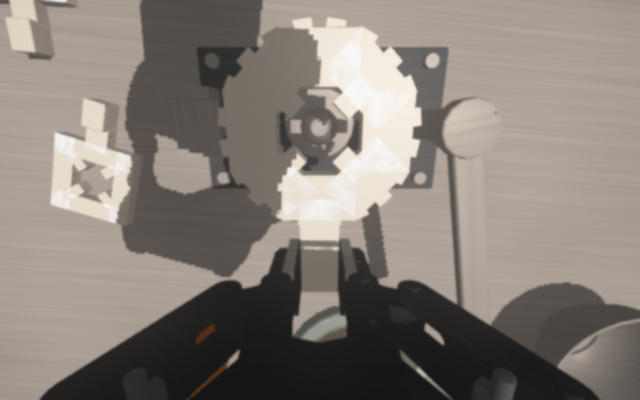

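```bash
python3 -m handwheel '[[0,0,-1.5,0,0,0,0],[0,0,-1.5,0,0,0,0],[0,0,-1.5,0,0,0,0],[0,0,0,0,0,0,0]]'; python3 st.py;  python3 -m handwheel '[[0,0,-1.5,0,0,0,0],[0,0,-1.5,0,0,0,0],[0,0,-1.5,0,0,0,0],[0,0,0,0,0,0,0],[0,0,0,0,0,0,0]]'; python3 st.py
```

```text
time_s: 11.6
eef_pos: [0.5747, -0.0123, 0.0978]
orientation: [-2.124, -2.307, 0.005]
wrist_force: [-1.6, -0.4, -1.5]
width: 0.0183
t 11.6 tcp [ 0.5747 -0.0123  0.0978] jawyaw 94.7 tilt 0.37 F [-1.6 -0.4 -1.5] w 0.0183 q6 -1.88
time_s: 12.1
eef_pos: [0.577, -0.0128, 0.0559]
orientation: [-2.127, -2.311, 0.001]
wrist_force: [0.3, 0.3, -1.1]
width: 0.0183
t 12.1 tcp [ 0.577  -0.0128  0.0559] jawyaw 94.7 tilt 0.05 F [ 0.3  0.3 -1.1] w 0.0183 q6 -1.88
```

```bash
python3 -m handwheel '[[0,0,-1,0,0,0,0],[0,0,-0.5,0,0,0,0],[0,0,0,0,0,0,0],[0,0,0,0,0,0,0]]'; python3 st.py;  python3 -m handwheel '[[0,0,-0.2,0,0,0,0],[0,0,0,0,0,0,0],[0,0,0,0,0,0,0]]'; python3 st.py
```

```text
time_s: 12.5
eef_pos: [0.5775, -0.0129, 0.0416]
orientation: [2.127, 2.311, 0.001]
wrist_force: [-0.1, 0.3, -1.5]
width: 0.0184
t 12.5 tcp [ 0.5775 -0.0129  0.0416] jawyaw 94.7 tilt 0.05 F [-0.1  0.3 -1.5] w 0.0184 q6 -1.88
time_s: 12.8
eef_pos: [0.5775, -0.0129, 0.0398]
orientation: [2.127, 2.311, 0.001]
wrist_force: [0.0, -0.2, -0.9]
width: 0.0182
t 12.8 tcp [ 0.5775 -0.0129  0.0398] jawyaw 94.7 tilt 0.05 F [ 0.  -0.2 -0.9] w 0.0182 q6 -1.88
```

```bash
python3 -m handwheel '[[0,0,0,0,0,0,0.45],[0,0,0,0,0,0,0.45],[0,0,0,0,0,0,0.45],[0,0,3,0,0,0,0.45],[0,0,4,0,0,0,0.45],[0,0,4.5,0,0,0,0.45],[0,0,4.5,0,0,0,0.45]]'; python3 -m handwheel '[[-0.23,-0.9,0,0,0,-8.25,0.45],[-0.23,-0.9,0,0,0,-8.25,0.45],[-0.23,-0.9,0,0,0,-8.25,0.45],[-0.23,-0.9,0,0,0,-8.25,0.45],[-0.23,-0.9,0,0,0,-8.25,0.45],[-0.23,-0.9,0,0,0,-8.25,0.45],[-0.23,-0.9,0,0,0,-8.25,0.45],[-0.23,-0.9,0,0,0,-8.25,0.45],[-0.23,-0.9,0,0,0,-8.25,0.45],[-0.23,-0.9,0,0,0,-8.25,0.45],[-0.23,-0.9,0,0,0,-8.25,0.45],[-0.23,-0.9,0,0,0,-8.25,0.45]]'; python3 -m handwheel '[[-0.23,-0.9,-0.4,0,0,-8.25,0.45],[-0.23,-0.9,-0.4,0,0,-8.25,0.45],[-0.23,-0.9,-0.4,0,0,-8.25,0.45],[-0.23,-0.9,-0.4,0,0,-8.25,0.45],[-0.23,-0.9,-0.4,0,0,-8.25,0.45],[-0.23,-0.9,-0.4,0,0,-8.25,0.45],[-0.23,-0.9,-0.4,0,0,-8.25,0.45],[-0.23,-0.9,-0.4,0,0,-8.25,0.45],[-0.23,-0.9,-0.4,0,0,-8.25,0.45],[-0.23,-0.9,-0.4,0,0,-8.25,0.45],[-0.23,-0.9,-0.4,0,0,-8.25,0.45],[-0.23,-0.9,-0.4,0,0,-8.25,0.45]]';  python3 -m handwheel '[[0,0,-2,0,0,0,0.45],[0,0,-2,0,0,0,0.45],[0,0,0,0,0,0,0.45]]'; python3 st.py
cat > pick.py <<'E'
from fit import *
import sys
np.set_printoptions(precision=4,suppress=True)
kind=sys.argv[1]; tag=sys.argv[2]
for c in('wrist','top'):
    im=cam(c); save(im,c+tag); P=cloud(im); f=im['frame'].astype(int)
    m=(f.min(2)>(115 if c=='top' else 100))&(np.ptp(f,axis=2)<60)&(P[...,0]>.2)&(P[...,0]<.75)
    m&=(P[...,2]<.035)&((P[...,2]>.006)|(c=='top'))
    if c=='wrist': m=cv2.morphologyEx(m.astype(np.uint8),cv2.MORPH_OPEN,np.ones((3,3),np.uint8))
    n,l,st,ce=cv2.connectedComponentsWithStats(m.astype(np.uint8))
    for i in range(1,n):
        if st[i,4]>(300 if c=='top' else 2500):
            r=fit(im,l==i,at_z(im,ce[i],.012)[:2],.012)
            if r[0]<.3:
                y=r[4]; print(c,r[1],'c',np.round(r[2:4],4),'yaw %.1f cost %.3f'%(np.degrees(y)%360,r[0]),'lug',np.round([r[2]+.067*np.cos(y),r[3]+.067*np.sin(y)],4),st[i,4])
E
python3 pick.py spacer a
```

```text
time_s: 13.5
eef_pos: [0.5768, -0.0127, 0.201]
orientation: [-2.128, -2.311, 0.0]
wrist_force: [1.1, -0.1, -0.5]
width: 0.0383
time_s: 14.7
eef_pos: [0.5495, -0.1212, 0.1995]
orientation: [3.139, -0.126, 0.0]
wrist_force: [0.1, 0.4, 0.3]
width: 0.0385
time_s: 15.9
eef_pos: [0.5219, -0.2292, 0.1514]
orientation: [-1.943, 2.469, -0.0]
wrist_force: [1.2, -0.4, 1.0]
width: 0.0384
time_s: 16.2
eef_pos: [0.52, -0.2276, 0.1085]
orientation: [1.949, -2.462, -0.009]
wrist_force: [0.3, 0.0, -0.6]
width: 0.0385
t 16.2 tcp [ 0.52   -0.2276  0.1085] jawyaw -103.3 tilt 0.35 F [ 0.3  0.  -0.6] w 0.0385 q6 1.18
wrist spacer c [ 0.5865 -0.2389] yaw 166.6 cost 0.061 lug [ 0.5214 -0.2233] 8462
wrist wheel c [ 0.4788 -0.4344] yaw 10.4 cost 0.051 lug [ 0.5447 -0.4223] 8769
```

```bash
python3 -m handwheel '[[0.1,0.45,-2,0,0,-0.1,0.45],[0,0,-3,0,0,0,0.45],[0,0,-2.7,0,0,0,0.45],[0,0,-1,0,0,0,0.45],[0,0,0,0,0,0,0.45],[0,0,0,0,0,0,0.45]]'; python3 st.py
```

```text
time_s: 16.9
eef_pos: [0.5242, -0.2251, 0.0262]
orientation: [-1.948, 2.464, -0.004]
wrist_force: [-0.6, 0.4, 0.5]
width: 0.0386
t 16.9 tcp [ 0.5242 -0.2251  0.0262] jawyaw -103.4 tilt 0.16 F [-0.6  0.4  0.5] w 0.0386 q6 1.19
```

```bash
python3 -m handwheel '[[-0.25,0.15,-0.7,0,0,0,0.45],[0,0,-0.7,0,0,0,0.45],[0,0,-0.7,0,0,0,0.45],[0,0,0,0,0,0,0.45],[0,0,0,0,0,0,0.45],[0,0,0,0,0,0,0.1],[0,0,0,0,0,0,0],[0,0,0,0,0,0,0],[0,0,0,0,0,0,0],[0,0,0,0,0,0,0]]'; python3 st.py
```

```text
time_s: 17.9
eef_pos: [0.5209, -0.2232, 0.004]
orientation: [-1.948, 2.465, -0.002]
wrist_force: [-0.6, 0.1, 3.3]
width: 0.0188
t 17.9 tcp [ 0.5209 -0.2232  0.004 ] jawyaw -103.4 tilt 0.06 F [-0.6  0.1  3.3] w 0.0188 q6 1.19
```

```bash
python3 -m handwheel '[[0,0,2,0,0,0,0],[0,0,4,0,0,0,0],[0,0,4.5,0,0,0,0],[0,0,4.5,0,0,0,0],[0,0,3,0,0,0,0],[-1.5,4,0,0,0,3.6,0],[-1.5,4,0,0,0,3.6,0],[-1.6,4,0,0,0,3.6,0],[-1.6,4,0,0,0,3.6,0],[-1.5,4,0,0,0,3.7,0],[0,0,0,0,0,0,0],[0,0,0,0,0,0,0]]';  python3 st.py; python3 rel.py spacer w8
```

```text
time_s: 19.1
eef_pos: [0.443, -0.0222, 0.183]
orientation: [2.312, -2.126, -0.001]
wrist_force: [1.1, 0.1, -1.0]
width: 0.0185
t 19.1 tcp [ 0.443  -0.0222  0.183 ] jawyaw -85.2 tilt 0.04 F [ 1.1  0.1 -1. ] w 0.0185 q6 1.16
bore px [320.6 127.9] area 5182.0 world [ 0.5123 -0.0159] r_eq mm 19.1
fit 0.113 [ 0.5115 -0.016 ] yaw -175.52 tool lug yaw -175.18 expected c [ 0.5097 -0.0166]
plate med z top 0.1896 exp 0.1914
hub 0.105 769 [ 0.5116 -0.0168  0.1117] mid [ 0.5113 -0.0169  0.1114]
hub 0.095 592 [ 0.5115 -0.0168  0.104 ] mid [ 0.5112 -0.0169  0.1046]
```

```bash
python3 -m handwheel '[[-0.1,-0.1,-2,0,0,0,0],[0,0,-2,0,0,0,0],[0,0,0,0,0,0,0],[0,0,-1,0,0,0,0],[0,0,-1,0,0,0,0],[0,0,-1,0,0,0,0],[0,0,-1,0,0,0,0],[0,0,0,0,0,0,0]]';  python3 st.py; python3 -m handwheel '[[0,0,-1.5,0,0,0,0],[0,0,-1.5,0,0,0,0],[0,0,-1,0,0,0,0],[0,0,0,0,0,0,0],[0,0,0,0,0,0,0]]';  python3 st.py
```

```text
time_s: 19.95
eef_pos: [0.4412, -0.0234, 0.1017]
orientation: [2.31, -2.127, -0.005]
wrist_force: [0.0, -0.0, -2.3]
width: 0.0185
t 19.9 tcp [ 0.4412 -0.0234  0.1017] jawyaw -85.3 tilt 0.19 F [ 0.  -0.  -2.3] w 0.0185 q6 1.16
time_s: 20.45
eef_pos: [0.4428, -0.0239, 0.0638]
orientation: [-2.311, 2.128, -0.0]
wrist_force: [0.1, 0.2, -1.1]
width: 0.0184
t 20.4 tcp [ 0.4428 -0.0239  0.0638] jawyaw -85.3 tilt 0.02 F [ 0.1  0.2 -1.1] w 0.0184 q6 1.16
```

```bash
python3 -m handwheel '[[0,0,-0.6,0,0,0,0],[0,0,-0.4,0,0,0,0],[0,0,-0.2,0,0,0,0],[0,0,0,0,0,0,0],[0,0,0,0,0,0,0]]';  python3 st.py; python3 -m handwheel '[[0,0,0,0,0,0,0.45],[0,0,0,0,0,0,0.45],[0,0,0,0,0,0,0.45],[0,0,3,0,0,0,0.45],[0,0,4,0,0,0,0.45],[0,0,4.5,0,0,0,0.45],[0,0,3.5,0,0,0,0.45]]'; python3 -m handwheel '[[0.44,-1.73,0,0,0,8.1,0.45],[0.44,-1.73,0,0,0,8.1,0.45],[0.44,-1.73,0,0,0,8.1,0.45],[0.44,-1.73,0,0,0,8.1,0.45],[0.44,-1.73,0,0,0,8.1,0.45],[0.44,-1.73,0,0,0,8.1,0.45],[0.44,-1.73,0,0,0,8.1,0.45],[0.44,-1.73,0,0,0,8.1,0.45],[0.44,-1.73,0,0,0,8.1,0.45],[0.44,-1.73,0,0,0,8.1,0.45],[0.44,-1.73,0,0,0,8.1,0.45],[0.44,-1.73,0,0,0,8.1,0.45]]'; python3 -m handwheel '[[0.44,-1.73,-0.4,0,0,8.1,0.45],[0.44,-1.73,-0.4,0,0,8.1,0.45],[0.44,-1.73,-0.4,0,0,8.1,0.45],[0.44,-1.73,-0.4,0,0,8.1,0.45],[0.44,-1.73,-0.4,0,0,8.1,0.45],[0.44,-1.73,-0.4,0,0,8.1,0.45],[0.44,-1.73,-0.4,0,0,8.1,0.45],[0.44,-1.73,-0.4,0,0,8.1,0.45],[0.44,-1.73,-0.4,0,0,8.1,0.45],[0.44,-1.73,-0.4,0,0,8.1,0.45],[0.44,-1.73,-2,0,0,8.1,0.45],[0,0,-2,0,0,0,0.45]]';  python3 -m handwheel '[[0,0,0,0,0,0,0.45],[0,0,0,0,0,0,0.45]]'; python3 st.py; sed -i "s/115 if c=='top'/125 if c=='top'/" pick.py; python3 pick.py wheel b
```

```text
time_s: 20.95
eef_pos: [0.4426, -0.0239, 0.0519]
orientation: [2.311, -2.128, 0.0]
wrist_force: [-3.1, -0.0, 4.0]
width: 0.0188
t 20.9 tcp [ 0.4426 -0.0239  0.0519] jawyaw -85.3 tilt 0.01 F [-3.1 -0.   4. ] w 0.0188 q6 1.16
time_s: 21.65
eef_pos: [0.443, -0.024, 0.2041]
orientation: [-2.311, 2.127, -0.004]
wrist_force: [0.8, -0.4, -0.2]
width: 0.0388
time_s: 22.85
eef_pos: [0.4954, -0.2322, 0.2012]
orientation: [-3.123, -0.335, 0.0]
wrist_force: [0.3, 0.3, 0.1]
width: 0.0381
time_s: 24.05
eef_pos: [0.544, -0.4243, 0.1213]
orientation: [1.994, 2.424, -0.001]
wrist_force: [-0.0, -0.3, -0.4]
width: 0.0387
time_s: 24.25
eef_pos: [0.5435, -0.4213, 0.1211]
orientation: [-1.997, -2.424, -0.0]
wrist_force: [-0.4, 0.1, 0.9]
width: 0.0383
t 24.2 tcp [ 0.5435 -0.4213  0.1211] jawyaw 101.0 tilt 0.07 F [-0.4  0.1  0.9] w 0.0383 q6 -2.60
wrist spacer c [ 0.3966 -0.277 ] yaw 3.7 cost 0.276 lug [ 0.4635 -0.2726] 6663
wrist wheel c [ 0.4772 -0.4366] yaw 14.4 cost 0.074 lug [ 0.5421 -0.4199] 8391
top wheel c [0.5484 0.3996] yaw 139.3 cost 0.080 lug [0.4976 0.4432] 641
```

```bash
python3 -m handwheel '[[-0.1,0.05,-2,0,0,2.6,0.45],[0,0,-3,0,0,0,0.45],[0,0,-2.7,0,0,0,0.45],[0,0,-1.5,0,0,0,0.45],[0,0,0,0,0,0,0.45],[0,0,0,0,0,0,0.45],[0,0,0,0,0,0,0.45]]'; python3 st.py
```

```text
time_s: 25.05
eef_pos: [0.5439, -0.4225, 0.032]
orientation: [1.939, 2.466, -0.001]
wrist_force: [0.9, 0.1, 0.8]
width: 0.0387
t 25.1 tcp [ 0.5439 -0.4225  0.032 ] jawyaw 103.6 tilt 0.23 F [0.9 0.1 0.8] w 0.0387 q6 -2.64
```

```bash
python3 -m handwheel '[[-0.15,0.2,-0.9,0,0,0,0.45],[0,0,-0.9,0,0,0,0.45],[0,0,-0.9,0,0,0,0.45],[0,0,0,0,0,0,0.45],[0,0,0,0,0,0,0.45],[0,0,0,0,0,0,0.1],[0,0,0,0,0,0,0],[0,0,0,0,0,0,0],[0,0,0,0,0,0,0],[0,0,0,0,0,0,0]]'; python3 st.py
```

```text
time_s: 26.05
eef_pos: [0.5417, -0.4197, 0.0032]
orientation: [1.941, 2.468, -0.0]
wrist_force: [0.2, -0.4, 2.0]
width: 0.0185
t 26.1 tcp [ 0.5417 -0.4197  0.0032] jawyaw 103.6 tilt 0.09 F [ 0.2 -0.4  2. ] w 0.0185 q6 -2.64
```

```bash
python3 -m handwheel '[[0,0,2,0,0,0,0],[0,0,4,0,0,0,0],[0,0,4.5,0,0,0,0],[0,0,4.5,0,0,0,0],[0,0,3.5,0,0,0,0],[0.35,4,0,0,0,-0.9,0],[0.35,4,0,0,0,-0.9,0],[0.35,4,0,0,0,-0.9,0],[0.35,4,0,0,0,-0.9,0],[0.35,4,0,0,0,-0.9,0],[0.35,4,0,0,0,-0.9,0],[0.35,4,0,0,0,-0.9,0]]'; python3 -m handwheel '[[0.35,4,0,0,0,-0.9,0],[0.35,4,0,0,0,-0.9,0],[0.35,4,0,0,0,-0.9,0],[0,0.6,0,0,0,0,0],[0,0,0,0,0,0,0],[0,0,0,0,0,0,0]]';  python3 st.py; python3 rel.py wheel w9
```

```text
time_s: 27.25
eef_pos: [0.565, -0.1373, 0.1867]
orientation: [-2.075, -2.357, 0.0]
wrist_force: [0.8, -0.6, -1.9]
width: 0.0184
time_s: 27.85
eef_pos: [0.5759, -0.0141, 0.1871]
orientation: [-2.13, -2.309, 0.001]
wrist_force: [0.7, -0.3, -0.6]
width: 0.0186
t 27.9 tcp [ 0.5759 -0.0141  0.1871] jawyaw 94.6 tilt 0.05 F [ 0.7 -0.3 -0.6] w 0.0186 q6 -1.88
bore px [317.5 126.4] area 4997.5 world [ 0.5083 -0.0192] r_eq mm 18.7
fit 0.108 [ 0.509  -0.0192] yaw 5.49 tool lug yaw 4.62 expected c [ 0.5092 -0.0195]
plate med z top 0.1946 exp 0.1955
hub 0.105 737 [ 0.5105 -0.0165  0.1116] mid [ 0.5107 -0.0164  0.1115]
hub 0.095 556 [ 0.5103 -0.0166  0.1041] mid [ 0.5106 -0.0164  0.1046]
```

View pics/w9.png

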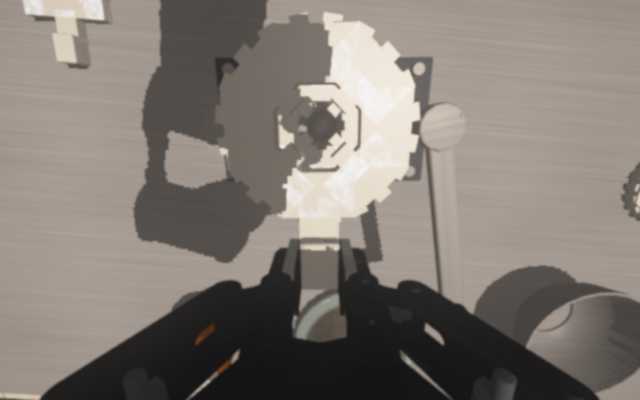

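```bash
python3 -m handwheel '[[0.25,0.2,-1.5,0,0,-0.6,0],[0,0,-2,0,0,0,0],[0,0,0,0,0,0,0],[0,0,0,0,0,0,0]]'; python3 st.py; python3 rel.py wheel w10;  python3 -m handwheel '[[0,0,-1,0,0,0,0],[0,0,-1,0,0,0,0],[0,0,-1,0,0,0,0],[0,0,-1,0,0,0,0],[0,0,0,0,0,0,0]]';  python3 st.py
```

```text
time_s: 28.3
eef_pos: [0.5782, -0.0117, 0.1515]
orientation: [-2.142, -2.296, 0.002]
wrist_force: [0.5, 0.3, -1.4]
width: 0.0188
t 28.3 tcp [ 0.5782 -0.0117  0.1515] jawyaw 94.0 tilt 0.11 F [ 0.5  0.3 -1.4] w 0.0188 q6 -1.87
bore px [317.4 126.4] area 4982.5 world [ 0.5104 -0.0161] r_eq mm 18.7
fit 0.108 [ 0.5111 -0.016 ] yaw 4.85 tool lug yaw 3.97 expected c [ 0.5113 -0.0164]
plate med z top 0.1591 exp 0.1599
hub 0.105 1055 [ 0.5105 -0.0164  0.1117] mid [ 0.5107 -0.0164  0.1115]
hub 0.095 792 [ 0.5102 -0.0166  0.1041] mid [ 0.5108 -0.0164  0.1048]
time_s: 28.85
eef_pos: [0.5771, -0.0109, 0.11]
orientation: [-2.139, -2.296, 0.003]
wrist_force: [0.3, 0.1, -1.1]
width: 0.0183
t 28.9 tcp [ 0.5771 -0.0109  0.11  ] jawyaw 94.0 tilt 0.24 F [ 0.3  0.1 -1.1] w 0.0183 q6 -1.87
```

```bash
python3 -m handwheel '[[0,0,-1,0,0,0,0],[0,0,-1,0,0,0,0],[0,0,-1,0,0,0,0],[0,0,-1,0,0,0,0],[0,0,-0.4,0,0,0,0],[0,0,-0.2,0,0,0,0],[0,0,0,0,0,0,0],[0,0,0,0,0,0,0]]';  python3 st.py; python3 -m handwheel '[[0,0,0,0,0,0,0.45],[0,0,0,0,0,0,0.45],[0,0,0,0,0,0,0.45],[0,0,3,0,0,0,0.45],[0,0,4,0,0,0,0.45],[0,0,4.5,0,0,0,0.45],[0,0,3.5,0,0,0,0.45]]'; python3 -m handwheel '[[-1.6,-3.7,0,0,0,-0.3,0.45],[-1.6,-3.8,0,0,0,-0.3,0.45],[-1.6,-3.8,0,0,0,-0.3,0.45],[-1.6,-3.8,0,0,0,-0.3,0.45],[-1.7,-3.8,-2,0,0,-0.3,0.45],[-1.7,-3.8,-2,0,0,-0.3,0.45],[-1.7,-3.8,-2,0,0,-0.2,0.45],[0,0,-2,0,0,0,0.45],[0,0,0,0,0,0,0.45],[0,0,0,0,0,0,0.45]]'; python3 st.py; python3 pick.py spacer c
```

```text
time_s: 29.65
eef_pos: [0.5791, -0.0113, 0.0669]
orientation: [2.141, 2.298, 0.001]
wrist_force: [1.0, 0.6, -1.3]
width: 0.0184
t 29.6 tcp [ 0.5791 -0.0113  0.0669] jawyaw 94.0 tilt 0.05 F [ 1.   0.6 -1.3] w 0.0184 q6 -1.87
time_s: 30.35
eef_pos: [0.5793, -0.0114, 0.2196]
orientation: [2.14, 2.296, 0.002]
wrist_force: [1.0, -0.7, 0.1]
width: 0.0384
time_s: 31.35
eef_pos: [0.4638, -0.2759, 0.1368]
orientation: [-2.181, -2.261, -0.0]
wrist_force: [0.1, -0.2, 1.0]
width: 0.0384
t 31.4 tcp [ 0.4638 -0.2759  0.1368] jawyaw 92.1 tilt 0.02 F [ 0.1 -0.2  1. ] w 0.0384 q6 -2.37
wrist spacer c [ 0.3938 -0.2751] yaw 0.8 cost 0.064 lug [ 0.4608 -0.2742] 6806
top wheel c [0.5484 0.3995] yaw 139.3 cost 0.079 lug [0.4977 0.4432] 641
```

```bash
python3 -m handwheel '[[-0.3,0.15,-2.5,0,0,-1.3,0.45],[0,0,-3.5,0,0,0,0.45],[0,0,-3,0,0,0,0.45],[0,0,-1.5,0,0,0,0.45],[0,0,0,0,0,0,0.45],[0,0,0,0,0,0,0.45],[0,0,0,0,0,0,0.45]]'; python3 st.py
```

```text
time_s: 32.15
eef_pos: [0.4622, -0.2759, 0.0336]
orientation: [2.204, 2.233, 0.0]
wrist_force: [1.0, 0.1, 0.8]
width: 0.0386
t 32.1 tcp [ 0.4622 -0.2759  0.0336] jawyaw 90.8 tilt 0.23 F [1.  0.1 0.8] w 0.0386 q6 -2.35
```

```bash
python3 -m handwheel '[[-0.15,0.15,-1,0,0,0,0.45],[0,0,-1,0,0,0,0.45],[0,0,-0.9,0,0,0,0.45],[0,0,0,0,0,0,0.45],[0,0,0,0,0,0,0.45],[0,0,0,0,0,0,0.1],[0,0,0,0,0,0,0],[0,0,0,0,0,0,0],[0,0,0,0,0,0,0],[0,0,0,0,0,0,0]]'; python3 st.py
```

```text
time_s: 33.15
eef_pos: [0.4597, -0.2738, 0.003]
orientation: [2.206, 2.235, -0.0]
wrist_force: [0.1, -0.4, 3.1]
width: 0.0182
t 33.1 tcp [ 0.4597 -0.2738  0.003 ] jawyaw 90.7 tilt 0.09 F [ 0.1 -0.4  3.1] w 0.0182 q6 -2.35
```

```bash
python3 -m handwheel '[[0,0,2,0,0,0,0],[0,0,4,0,0,0,0],[0,0,4.5,0,0,0,0],[0,0,4.5,0,0,0,0],[0,0,4,0,0,0,0]]'; python3 -m handwheel '[[-0.08,1.14,0,0,0,-8,0],[-0.08,1.14,0,0,0,-8,0],[-0.08,1.14,0,0,0,-8,0],[-0.08,1.14,0,0,0,-8,0],[-0.08,1.14,0,0,0,-8,0],[-0.08,1.14,0,0,0,-8,0],[-0.08,1.14,0,0,0,-8,0],[-0.08,1.14,0,0,0,-8,0],[-0.08,1.14,0,0,0,-8,0],[-0.08,1.14,0,0,0,-8,0],[-0.08,1.14,0,0,0,-8,0],[-0.08,1.14,0,0,0,-8,0]]';  python3 -m handwheel '[[-0.08,1.14,0,0,0,-8,0],[-0.08,1.14,0,0,0,-8,0],[-0.08,1.14,0,0,0,-8,0],[-0.08,1.14,0,0,0,-8,0],[-0.08,1.14,0,0,0,-8,0],[-0.08,1.14,0,0,0,-8,0],[-0.08,1.14,0,0,0,-8,0],[-0.08,1.14,0,0,0,-8,0],[-0.08,1.14,0,0,0,-8,0],[-0.08,1.14,0,0,0,-8,0],[0,0,0,0,0,0,0],[0,0,0,0,0,0,0]]'; python3 st.py; python3 rel.py spacer w11; python3 - <<'E'
from fit import *
W=cam('wrist');P=cloud(W); k=(np.hypot(P[...,0]-.511,P[...,1]+.0165)<.016)&(np.hypot(P[...,0]-.511,P[...,1]+.0165)>.01)
print(np.histogram(P[k][:,2],np.arange(.03,.2,.006)))
k=(P[...,2]>.035)&(P[...,2]<.1)&(np.hypot(P[...,0]-.511,P[...,1]+.0165)<.05);print(np.percentile(P[k][:,2],[5,50,95]))
E
```

```text
time_s: 33.65
eef_pos: [0.4589, -0.2728, 0.194]
orientation: [-2.207, -2.235, -0.0]
wrist_force: [0.9, 0.4, -1.3]
width: 0.0188
time_s: 34.85
eef_pos: [0.4488, -0.1355, 0.1916]
orientation: [-3.137, 0.153, 0.003]
wrist_force: [-0.6, 0.1, -1.4]
width: 0.0188
time_s: 36.05
eef_pos: [0.4411, -0.0224, 0.1919]
orientation: [2.315, -2.123, -0.002]
wrist_force: [-0.3, -0.2, -1.5]
width: 0.0186
t 36.0 tcp [ 0.4411 -0.0224  0.1919] jawyaw -85.0 tilt 0.07 F [-0.3 -0.2 -1.5] w 0.0186 q6 1.16
bore px [317.9 128.1] area 5181.5 world [ 0.5103 -0.0147] r_eq mm 19.1
fit 0.115 [ 0.5094 -0.0147] yaw -174.32 tool lug yaw -175.04 expected c [ 0.5079 -0.0166]
plate med z top 0.1995 exp 0.2003
hub 0.105 712 [ 0.5115 -0.0168  0.1117] mid [ 0.5113 -0.0169  0.1115]
hub 0.095 548 [ 0.5118 -0.0169  0.104 ] mid [ 0.5113 -0.0171  0.1047]
(array([ 17,   2,   2,   2,  33,   9,  74,   4,   0,   4,   5,  23, 370,
        15,   0,   0,   0,   0,   0,   0,   0,   0,   0,   0,   0,   0,
        54,  69]), array([0.03 , 0.036, 0.042, 0.048, 0.054, 0.06 , 0.066, 0.072, 0.078,
       0.084, 0.09 , 0.096, 0.102, 0.108, 0.114, 0.12 , 0.126, 0.132,
       0.138, 0.144, 0.15 , 0.156, 0.162, 0.168, 0.174, 0.18 , 0.186,
       0.192, 0.198]))
[0.05837094 0.07071123 0.0719513 ]
```

```bash
python3 -m handwheel '[[0.12,-0.1,-2,0,0,-1,0],[0,0,-2,0,0,0,0],[0,0,0,0,0,0,0],[0,0,0,0,0,0,0]]'; python3 st.py; python3 rel.py spacer w12;  python3 -m handwheel '[[0,0,-1,0,0,0,0],[0,0,-1,0,0,0,0],[0,0,-1,0,0,0,0],[0,0,-1,0,0,0,0],[0,0,0,0,0,0,0]]';  python3 st.py
```

```text
time_s: 36.55
eef_pos: [0.4427, -0.0238, 0.1526]
orientation: [2.293, -2.147, -0.001]
wrist_force: [0.5, 0.9, -0.4]
width: 0.0185
t 36.5 tcp [ 0.4427 -0.0238  0.1526] jawyaw -86.2 tilt 0.04 F [ 0.5  0.9 -0.4] w 0.0185 q6 1.18
bore px [317.9 128. ] area 5171.0 world [ 0.512  -0.0175] r_eq mm 19.1
fit 0.115 [ 0.5111 -0.0175] yaw -175.54 tool lug yaw -176.24 expected c [ 0.5095 -0.0194]
plate med z top 0.1601 exp 0.161
hub 0.105 1031 [ 0.5116 -0.0169  0.1117] mid [ 0.5114 -0.0169  0.1114]
hub 0.095 765 [ 0.512  -0.0166  0.104 ] mid [ 0.5114 -0.0166  0.1046]
time_s: 37.1
eef_pos: [0.4413, -0.023, 0.1104]
orientation: [2.291, -2.147, -0.006]
wrist_force: [-0.4, -0.2, -1.9]
width: 0.0188
t 37.1 tcp [ 0.4413 -0.023   0.1104] jawyaw -86.3 tilt 0.23 F [-0.4 -0.2 -1.9] w 0.0188 q6 1.18
```

```bash
python3 -m handwheel '[[0,0,-1,0,0,0,0],[0,0,-1,0,0,0,0],[0,0,-1,0,0,0,0],[0,0,-0.4,0,0,0,0],[0,0,-0.2,0,0,0,0],[0,0,0,0,0,0,0],[0,0,0,0,0,0,0]]';  python3 st.py; python3 -m handwheel '[[0,0,0,0,0,0,0.45],[0,0,0,0,0,0,0.45],[0,0,0,0,0,0,0.45],[0,0,3,0,0,0,0.45],[0,0,4,0,0,0,0.45],[0,0,4,0,0,0,0.45],[0,0,3,0,0,0,0.45]]'; python3 -m handwheel '[[0.33,2.74,0,0,0,8,0.45],[0.33,2.74,0,0,0,8,0.45],[0.33,2.74,0,0,0,8,0.45],[0.33,2.74,0,0,0,8,0.45],[0.33,2.74,0,0,0,8,0.45],[0.33,2.74,0,0,0,8,0.45],[0.33,2.74,0,0,0,8,0.45],[0.33,2.74,0,0,0,8,0.45],[0.33,2.74,0,0,0,8,0.45],[0.33,2.74,0,0,0,8,0.45],[0.33,2.74,0,0,0,8,0.45]]'; python3 -m handwheel '[[0.33,2.74,0,0,0,8,0.45],[0.33,2.74,0,0,0,8,0.45],[0.33,2.74,0,0,0,8,0.45],[0.33,2.74,-2,0,0,8,0.45],[0.33,2.74,-2,0,0,8,0.45],[0.33,2.74,-2,0,0,8,0.45],[0,0,-2,0,0,0,0.45],[0,0,0,0,0,0,0.45],[0,0,0,0,0,0,0.45]]'; python3 st.py; python3 pick.py wheel d
```

```text
time_s: 37.8
eef_pos: [0.4431, -0.0235, 0.0768]
orientation: [-2.292, 2.148, -0.001]
wrist_force: [1.5, 0.5, -1.1]
width: 0.0186
t 37.8 tcp [ 0.4431 -0.0235  0.0768] jawyaw -86.3 tilt 0.04 F [ 1.5  0.5 -1.1] w 0.0186 q6 1.18
time_s: 38.5
eef_pos: [0.4435, -0.0237, 0.2194]
orientation: [-2.292, 2.147, -0.005]
wrist_force: [0.4, -0.9, 0.1]
width: 0.0387
time_s: 39.6
eef_pos: [0.4792, 0.2792, 0.2166]
orientation: [-3.141, -0.057, -0.001]
wrist_force: [0.8, 0.0, 0.5]
width: 0.0385
time_s: 40.5
eef_pos: [0.4988, 0.4421, 0.1365]
orientation: [2.85, 1.32, -0.001]
wrist_force: [0.1, -0.7, -0.0]
width: 0.0386
t 40.5 tcp [0.4988 0.4421 0.1365] jawyaw 49.7 tilt 0.04 F [ 0.1 -0.7 -0. ] w 0.0386 q6 -0.32
```

```bash
python3 - <<'E'
from h import *
for c in('wrist','side'):
    im=cam(c); save(im,c+'13')
    for n,z in(('wheel1',0),('wheel1_lug',.01)):
        for r in place_of(n,c): print(c,n,round(r['score'],2),np.round(r['pixel']),at_z(im,r['pixel'],z))
E
```

```text
wrist wheel1 0.66 [315. 249.] [0.54871882 0.39813404 0.        ]
side wheel1 0.6 [313. 369.] [0.54743921 0.40056411 0.        ]
side wheel1_lug 0.74 [314. 368.] [0.54518139 0.40443536 0.01      ]
side wheel1_lug 0.35 [312. 219.] [ 0.57853147 -0.06942085  0.01      ]
```

View pics/wrist13.png

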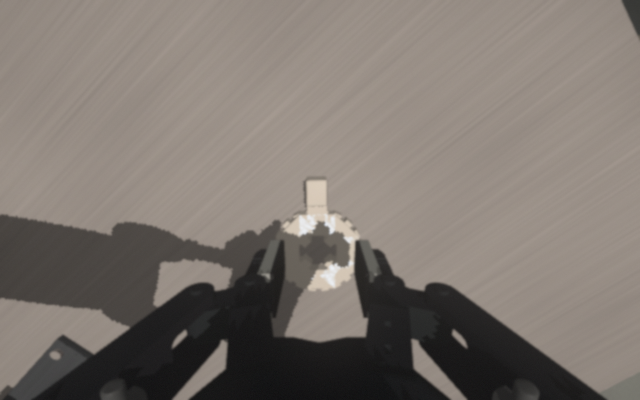

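```bash
python3 -m handwheel '[[-0.1,0.1,-2.5,0,0,-0.4,0.45],[0,0,-3.5,0,0,0,0.45],[0,0,-3,0,0,0,0.45],[0,0,-1.5,0,0,0,0.45],[0,0,0,0,0,0,0.45],[0,0,0,0,0,0,0.45],[0,0,0,0,0,0,0.45]]'; python3 st.py; python3 - <<'E'
from h import *
im=cam('wrist'); save(im,'w14')
s=sensors.sense(); print(proj(im,[.4977,.4432,.02]),proj(im,s['eef_pos']))
for n in('wheel1_lug',):
    for r in place_of(n,'wrist'): print(n,r['score'],r['pixel'],at_z(im,r['pixel'],.02))
P=cloud(im); f=im['frame'].min(2); k=(np.abs(P[...,2]-.02)<.005)&(f>140)&(np.hypot(P[...,0]-.498,P[...,1]-.443)<.03); print(k.sum(),P[k].mean(0))
E
```

```text
time_s: 41.6
eef_pos: [0.4994, 0.4443, 0.0339]
orientation: [-2.854, -1.311, -0.006]
wrist_force: [0.3, -0.4, 0.5]
width: 0.0388
t 41.6 tcp [0.4994 0.4443 0.0339] jawyaw 49.3 tilt 0.23 F [ 0.3 -0.4  0.5] w 0.0388 q6 -0.31
[312.94040389 242.53686455] [315.93148763 254.2793624 ]
1126 [0.49646596 0.44431115 0.01878364]
```

```bash
python3 -m handwheel '[[-0.25,0,-1,0,0,0,0.45],[0,0,-1,0,0,0,0.45],[0,0,-0.9,0,0,0,0.45],[0,0,0,0,0,0,0.45],[0,0,0,0,0,0,0.45],[0,0,0,0,0,0,0.1],[0,0,0,0,0,0,0],[0,0,0,0,0,0,0],[0,0,0,0,0,0,0],[0,0,0,0,0,0,0]]'; python3 st.py; python3 -m handwheel '[[0,0,2,0,0,0,0],[0,0,3,0,0,0,0],[0,-1.2,0,0,0,-8.2,0],[0,-1.3,0,0,0,-8.2,0],[0,-1.3,0,0,0,-8.2,0],[0,-1.3,0,0,0,-8.2,0],[0,-1.3,0,0,0,-8.2,0],[0,-1.3,0,0,0,-8.2,0],[0,-1.3,0,0,0,-8.2,0],[0,-1.3,0,0,0,-8.2,0],[0,-1.3,0,0,0,-8.2,0],[0,-1.3,0,0,0,-8.2,0]]';  python3 -m handwheel '[[0,-1.3,0,0,0,-8,0],[0,0,-1.5,0,0,0,0],[0,0,-1.5,0,0,0,0],[0,0,-1,0,0,0,0],[0,0,0,0,0,0,0],[0,0,0,0,0,0,0]]'; python3 st.py
```

```text
time_s: 42.7
eef_pos: [0.4959, 0.4437, 0.0031]
orientation: [-2.855, -1.311, -0.002]
wrist_force: [0.2, -0.1, 3.3]
width: 0.0186
t 42.7 tcp [0.4959 0.4437 0.0031] jawyaw 49.3 tilt 0.08 F [ 0.2 -0.1  3.3] w 0.0186 q6 -0.31
time_s: 43.9
eef_pos: [0.4948, 0.3136, 0.0519]
orientation: [3.011, -0.892, -0.002]
wrist_force: [0.0, -0.1, -0.3]
width: 0.0183
time_s: 44.5
eef_pos: [0.4949, 0.3016, 0.0117]
orientation: [2.946, -1.089, -0.001]
wrist_force: [0.1, -0.2, -0.9]
width: 0.0187
t 44.5 tcp [0.4949 0.3016 0.0117] jawyaw -40.6 tilt 0.07 F [ 0.1 -0.2 -0.9] w 0.0187 q6 1.05
```

```bash
python3 -m handwheel '[[0,0,-0.6,0,0,0,0],[0,0,-0.2,0,0,0,0],[0,0,0,0,0,0,0],[0,0,0,0,0,0,0.45],[0,0,0,0,0,0,0.45],[0,0,0,0,0,0,0.45],[0,0,2,0,0,0,0.45],[0,0,4,0,0,0,0.45],[0,0,4,0,0,0,0.45],[0,0,1.5,0,0,8.2,0.45],[0,0,0,0,0,8.2,0.45]]'; python3 st.py; python3 -m handwheel '[[0,0,0,0,0,8.2,0.45],[0,0,0,0,0,8.2,0.45],[0,0,0,0,0,8.2,0.45],[0,0,0,0,0,8.2,0.45],[0,0,0,0,0,8.2,0.45],[0,0,0,0,0,8.2,0.45],[0,0,0,0,0,8.2,0.45],[0,0,0,0,0,8.2,0.45],[0,0,0,0,0,8.2,0.45],[0,0,0,0,0,8.2,0.45],[0,0,0,0,0,8.2,0.45],[0,0,0,0,0,8.2,0.45]]';  python3 -m handwheel '[[0,0,0,0,0,8.2,0.45],[0,0,0,0,0,8.2,0.45],[0,0,0,0,0,8.2,0.45],[0,0,0,0,0,8.2,0.45],[0,0,0,0,0,8.2,0.45],[0,0,0,0,0,8.2,0.45],[0,0,0,0,0,8.2,0.45],[0,0,0,0,0,8,0.45],[0,0,0,0,0,0,0.45],[0,0,0,0,0,0,0.45]]'; python3 st.py; python3 pick.py wheel e
```

```text
time_s: 45.6
eef_pos: [0.4979, 0.3023, 0.1237]
orientation: [-3.069, 0.65, -0.01]
wrist_force: [0.7, 0.1, -0.0]
width: 0.0386
t 45.6 tcp [0.4979 0.3023 0.1237] jawyaw -23.9 tilt 0.43 F [ 0.7  0.1 -0. ] w 0.0386 q6 0.76
time_s: 46.8
eef_pos: [0.4954, 0.3014, 0.1197]
orientation: [2.501, 1.901, 0.0]
wrist_force: [-0.5, -0.3, -0.4]
width: 0.0384
time_s: 47.8
eef_pos: [0.4954, 0.3014, 0.1196]
orientation: [1.091, 2.946, 0.0]
wrist_force: [0.7, -0.5, 1.0]
width: 0.0385
t 47.8 tcp [0.4954 0.3014 0.1196] jawyaw 139.3 tilt 0.01 F [ 0.7 -0.5  1. ] w 0.0385 q6 -2.09
wrist wheel c [0.451  0.2501] yaw 49.8 cost 0.094 lug [0.4943 0.3013] 8374
top wheel c [0.448  0.2469] yaw 63.4 cost 0.192 lug [0.478  0.3069] 546
```

```bash
python3 -m handwheel '[[-0.1,0,-2.2,0,0,0.3,0.45],[0,0,-2.5,0,0,0,0.45],[0,0,-2.5,0,0,0,0.45],[0,0,-1.5,0,0,0,0.45],[0,0,0,0,0,0,0.45],[0,0,0,0,0,0,0.45],[0,0,0,0,0,0,0.45]]'; python3 st.py
```

```text
time_s: 48.6
eef_pos: [0.4957, 0.3018, 0.0341]
orientation: [1.078, 2.948, 0.003]
wrist_force: [0.4, -1.0, 0.5]
width: 0.0381
t 48.6 tcp [0.4957 0.3018 0.0341] jawyaw 139.8 tilt 0.17 F [ 0.4 -1.   0.5] w 0.0381 q6 -2.10
```

```bash
python3 -m handwheel '[[-0.1,0,-1,0,0,0,0.45],[0,0,-1,0,0,0,0.45],[0,0,-1,0,0,0,0.45],[0,0,0,0,0,0,0.45],[0,0,0,0,0,0,0.45],[0,0,0,0,0,0,0.1],[0,0,0,0,0,0,0],[0,0,0,0,0,0,0],[0,0,0,0,0,0,0],[0,0,0,0,0,0,0]]'; python3 st.py; python3 -m handwheel '[[0,0,2,0,0,0,0],[0,0,4,0,0,0,0],[0,0,4.5,0,0,0,0],[0,0,4.5,0,0,0,0],[0,0,4.5,0,0,0,0],[0,0,1.5,0,0,0,0],[0,0,0,0,0,0,0]]'; python3 -m handwheel '[[1.04,-3.93,0,0,0,-5.6,0],[1.04,-3.93,0,0,0,-5.6,0],[1.04,-3.93,0,0,0,-5.6,0],[1.04,-3.93,0,0,0,-5.6,0],[1.04,-3.93,0,0,0,-5.6,0],[1.04,-3.93,0,0,0,-5.6,0],[1.04,-3.93,0,0,0,-5.6,0],[1.04,-3.93,0,0,0,-5.8,0],[0,0,-2,0,0,0,0],[0,0,-2,0,0,0,0],[0,0,0,0,0,0,0],[0,0,0,0,0,0,0]]';  python3 st.py; python3 rel.py wheel w15
```

```text
time_s: 49.6
eef_pos: [0.494, 0.3016, 0.0031]
orientation: [1.078, 2.95, 0.001]
wrist_force: [-0.2, 0.0, 3.3]
width: 0.0184
t 49.6 tcp [0.494  0.3016 0.0031] jawyaw 139.8 tilt 0.08 F [-0.2  0.   3.3] w 0.0184 q6 -2.10
time_s: 50.3
eef_pos: [0.4947, 0.3019, 0.2149]
orientation: [1.077, 2.947, 0.005]
wrist_force: [-0.9, -0.7, -0.8]
width: 0.0185
time_s: 51.5
eef_pos: [0.5751, -0.0126, 0.1701]
orientation: [-2.123, -2.31, 0.004]
wrist_force: [0.7, 0.1, -0.5]
width: 0.0185
t 51.5 tcp [ 0.5751 -0.0126  0.1701] jawyaw 94.8 tilt 0.27 F [ 0.7  0.1 -0.5] w 0.0185 q6 -1.89
bore px [318.5 126.2] area 4968.5 world [ 0.5074 -0.0175] r_eq mm 18.7
fit 0.107 [ 0.508  -0.0175] yaw 5.22 tool lug yaw 4.84 expected c [ 0.5083 -0.0183]
plate med z top 0.178 exp 0.1785
hub 0.105 854 [ 0.5104 -0.0165  0.1117] mid [ 0.5106 -0.0164  0.1115]
hub 0.095 666 [ 0.5106 -0.0165  0.1041] mid [ 0.5111 -0.0165  0.1047]
```

View pics/w15.png

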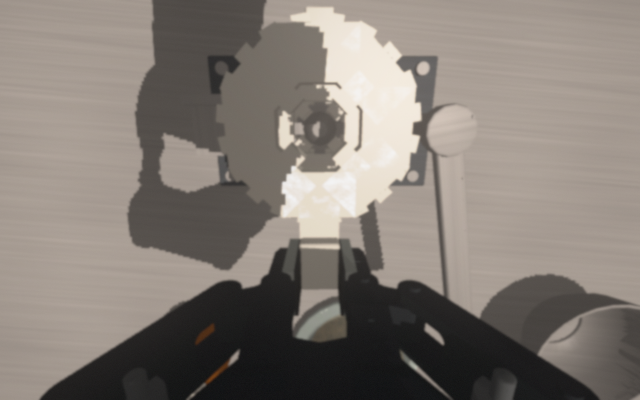

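```bash
python3 -m handwheel '[[0.2,0.05,-1.5,0,0,-0.4,0],[0,0,0,0,0,0,0],[0,0,0,0,0,0,0],[0,0,0,0,0,0,0]]';  python3 st.py; python3 rel.py wheel w16
```

```text
time_s: 51.95
eef_pos: [0.5788, -0.0125, 0.1578]
orientation: [2.133, 2.306, 0.0]
wrist_force: [-0.1, 0.2, -0.9]
width: 0.0186
t 52.0 tcp [ 0.5788 -0.0125  0.1578] jawyaw 94.4 tilt 0.03 F [-0.1  0.2 -0.9] w 0.0186 q6 -1.88
bore px [318.6 126.2] area 4998.0 world [ 0.511  -0.0169] r_eq mm 18.7
fit 0.108 [ 0.5117 -0.0169] yaw 4.79 tool lug yaw 4.45 expected c [ 0.512  -0.0177]
plate med z top 0.1653 exp 0.1662
hub 0.105 997 [ 0.5106 -0.0165  0.1116] mid [ 0.5108 -0.0165  0.1115]
hub 0.095 737 [ 0.5103 -0.0163  0.104 ] mid [ 0.5108 -0.0165  0.1047]
```

```bash
python3 -m handwheel '[[0,0.05,-1.5,0,0,0,0],[0,0,-1.5,0,0,0,0],[0,0,-1,0,0,0,0],[0,0,-1,0,0,0,0],[0,0,-1,0,0,0,0],[0,0,0,0,0,0,0],[0,0,-0.5,0,0,0,0],[0,0,-0.3,0,0,0,0],[0,0,-0.2,0,0,0,0],[0,0,0,0,0,0,0],[0,0,0,0,0,0,0]]';  python3 st.py
```

```text
time_s: 53.1
eef_pos: [0.5788, -0.0121, 0.0877]
orientation: [2.134, 2.305, 0.0]
wrist_force: [-0.1, -0.3, -0.2]
width: 0.0186
t 53.1 tcp [ 0.5788 -0.0121  0.0877] jawyaw 94.4 tilt 0.02 F [-0.1 -0.3 -0.2] w 0.0186 q6 -1.88
```

```bash
python3 -m handwheel '[[0,0,0,0,0,0,0.45],[0,0,0,0,0,0,0.45],[0,0,0,0,0,0,0.45],[0,0,3,0,0,0,0.45],[0,0,4,0,0,0,0.6],[0,0,4,0,0,0,0.6],[0,0,2,0,0,0,0.6],[0,0,0,0,0,0,0.6],[0,0,0,0,0,0,0.6]]';  python3 st.py; python3 - <<'E'
from fit import *
np.set_printoptions(precision=4,suppress=True)
W=cam('wrist');save(W,'w17');P=cloud(W);S=cam('side');save(S,'s17')
d=np.hypot(P[...,0]-.511,P[...,1]+.0165)
k=(d>.02)&(d<.045)&(P[...,2]>.03)&(P[...,2]<.12); print('ring z pct',np.percentile(P[k][:,2],[5,25,50,75,95]),k.sum())
for s in(1,-1):
    c=np.array([.511,-.0165])+s*.067*np.array([np.cos(.082),np.sin(.082)])
    m=(np.hypot(P[...,0]-c[0],P[...,1]-c[1])<.02)&(P[...,2]>.03)
    if m.sum(): print('lug side',s,m.sum(),np.percentile(P[m][:,2],[5,50,95]),P[m].mean(0),c)
# plane tilt
A=np.c_[P[k][:,:2]-[.511,-.0165],np.ones(k.sum())]; g=np.abs(P[k][:,2]-np.median(P[k][:,2]))<.004
print('tilt',np.linalg.lstsq(A[g],P[k][g][:,2],rcond=None)[0])
a=np.hstack([cv2.resize(W['frame'][30:280,190:440],(400,400)),cv2.resize(S['frame'][150:270,260:380],(400,400))]); cv2.imwrite('pics/v17.png',a[:,:,::-1])
for c,im in(('wrist',W),('side',S)):
    for r in place_of('keeper_handle',c): print(c,r['score'],r['pixel'],at_z(im,r['pixel'],.154))
E
```

```text
time_s: 54.0
eef_pos: [0.5784, -0.012, 0.2171]
orientation: [-2.134, -2.306, 0.0]
wrist_force: [-0.4, -0.2, -1.1]
width: 0.0511
t 54.0 tcp [ 0.5784 -0.012   0.2171] jawyaw 94.4 tilt 0.01 F [-0.4 -0.2 -1.1] w 0.0511 q6 -1.88
ring z pct [0.0928 0.0942 0.0947 0.0952 0.0959] 6607
lug side 1 6678 [0.1022 0.2992 0.3089] [ 0.569  -0.0116  0.2783] [ 0.5778 -0.011 ]
lug side -1 1028 [0.0823 0.0905 0.092 ] [ 0.4473 -0.0219  0.0892] [ 0.4442 -0.022 ]
tilt [ 0.0009 -0.0004  0.0947]
wrist 0.79 [446.3, 303.5] [0.65   0.1029 0.154 ]
side 0.83 [277.2, 215.8] [0.654 0.1   0.154]
side 0.5 [310.2, 214.2] [0.574  0.0889 0.154 ]
side 0.5 [337.1, 218.0] [0.5079 0.0996 0.154 ]
```

View pics/v17.png

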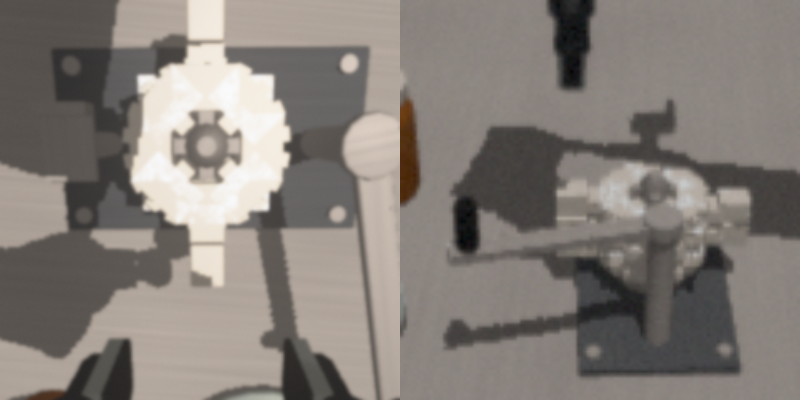

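```bash
python3 -m handwheel '[[2.2,3.8,0.5,0,0,3.7,0.7],[2.5,3.8,0,0,0,3.7,0.7],[2.4,3.8,0,0,0,3.6,0.7],[0,0,0,0,0,0,0.7],[0,0,0,0,0,0,0.7],[0,0,0,0,0,0,0.7]]'; python3 st.py; python3 - <<'E'
from h import *
im=cam('wrist')
for r in place_of('keeper_handle','wrist'): print(r['score'],r['pixel'],at_z(im,r['pixel'],.154))
E
```

```text
time_s: 54.8
eef_pos: [0.649, 0.1012, 0.2216]
orientation: [-1.904, -2.498, 0.002]
wrist_force: [-0.7, -0.7, 0.3]
width: 0.0597
t 54.8 tcp [0.649  0.1012 0.2216] jawyaw 105.4 tilt 0.09 F [-0.7 -0.7  0.3] w 0.0597 q6 -1.87
0.98 [324.1, 211.6] [0.64726235 0.105651   0.154     ]
```

```bash
python3 -m handwheel '[[-0.1,0.3,-3,0,0,0,0.7],[0,0,-3,0,0,0,0.7],[0,0,-1.6,0,0,0,0.7],[0,0,0,0,0,0,0.7],[0,0,0,0,0,0,0.2],[0,0,0,0,0,0,0],[0,0,0,0,0,0,0],[0,0,0,0,0,0,0],[0,0,0,0,0,0,0]]'; python3 st.py; python3 -m handwheel '[[0.4,-2.05,0,0,0,-8,0],[0.12,-2.09,0,0,0,-8,0],[-0.18,-2.08,0,0,0,-8,0],[-0.46,-2.05,0,0,0,-8,0],[-0.74,-1.95,0,0,0,-8,0],[-1.01,-1.84,0,0,0,-8,0],[0,0,0,0,0,0,0],[0,0,0,0,0,0,0]]'; python3 st.py
```

```text
time_s: 55.8
eef_pos: [0.6498, 0.1048, 0.1487]
orientation: [1.901, 2.497, 0.003]
wrist_force: [-0.2, 0.5, 6.4]
width: 0.0162
t 55.8 tcp [0.6498 0.1048 0.1487] jawyaw 105.4 tilt 0.20 F [-0.2  0.5  6.4] w 0.0162 q6 -1.86
time_s: 56.6
eef_pos: [0.633, -0.0185, 0.1488]
orientation: [2.75, 1.503, 0.009]
wrist_force: [8.4, -7.1, 0.5]
width: 0.0158
t 56.6 tcp [ 0.633  -0.0185  0.1488] jawyaw 57.3 tilt 0.57 F [ 8.4 -7.1  0.5] w 0.0158 q6 -1.22
```

```bash
python3 -m handwheel '[[-1.16,-1.77,0,0,0,-8,0],[-1.42,-1.59,0,0,0,-8,0],[-1.67,-1.26,0,0,0,-8,0],[-1.82,-1.02,0,0,0,-8,0],[0,0,0,0,0,0,0]]'; python3 st.py; python3 -m handwheel '[[-1.95,-0.76,0,0,0,-8,0],[-1,-0.25,0,0,0,-4,0],[0,0,0,0,0,0,0],[0,0,0,0,0,0,0]]'; python3 st.py;  python3 - <<'E'
from h import *
for c in('wrist','top','side'):
    im=cam(c); save(im,c+'18')
    for r in place_of('keeper_handle',c): print(c,r['score'],r['pixel'],at_z(im,r['pixel'],.154))
E
```

```text
time_s: 57.1
eef_pos: [0.5699, -0.0754, 0.1487]
orientation: [3.06, 0.683, 0.006]
wrist_force: [3.2, -6.5, 2.8]
width: 0.0163
t 57.1 tcp [ 0.5699 -0.0754  0.1487] jawyaw 25.2 tilt 0.41 F [ 3.2 -6.5  2.8] w 0.0163 q6 -0.78
time_s: 57.5
eef_pos: [0.5413, -0.0859, 0.1487]
orientation: [3.112, 0.366, 0.007]
wrist_force: [1.4, -10.7, 3.7]
width: 0.016
t 57.5 tcp [ 0.5413 -0.0859  0.1487] jawyaw 13.4 tilt 0.52 F [  1.4 -10.7   3.7] w 0.0160 q6 -0.61
wrist 0.74 [318.3, 254.9] [ 0.5414555  -0.08225461  0.154     ]
top 0.59 [361.0, 211.9] [ 0.54011742 -0.09447767  0.154     ]
side 0.58 [325.5, 175.3] [ 0.54278687 -0.08887316  0.154     ]
```

```bash
python3 -m handwheel '[[-1,-0.25,0,0,0,-4,0],[-0.8,-0.2,0,0,0,-4,0],[0,0,0,0,0,0,0],[0,0,0,0,0,0,0]]'; python3 st.py; python3 -m handwheel '[[-0.3,0,0,0,0,-1,0],[0,0,0,0,0,0,0]]'; python3 st.py;  python3 -m handwheel '[[-0.3,0,0,0,0,-1,0],[0,0,0,0,0,0,0]]'; python3 st.py
```

```text
time_s: 58.2
eef_pos: [0.5228, -0.0895, 0.1487]
orientation: [3.132, 0.149, 0.005]
wrist_force: [-0.9, -8.4, 5.2]
width: 0.016
t 58.2 tcp [ 0.5228 -0.0895  0.1487] jawyaw 5.5 tilt 0.39 F [-0.9 -8.4  5.2] w 0.0160 q6 -0.49
time_s: 58.4
eef_pos: [0.5199, -0.0898, 0.1487]
orientation: [3.132, 0.122, 0.005]
wrist_force: [-1.0, -9.0, 4.7]
width: 0.0161
t 58.4 tcp [ 0.5199 -0.0898  0.1487] jawyaw 4.4 tilt 0.44 F [-1.  -9.   4.7] w 0.0161 q6 -0.47
time_s: 58.6
eef_pos: [0.517, -0.0901, 0.1487]
orientation: [3.133, 0.094, 0.006]
wrist_force: [-0.5, -9.8, 5.0]
width: 0.0158
t 58.6 tcp [ 0.517  -0.0901  0.1487] jawyaw 3.4 tilt 0.48 F [-0.5 -9.8  5. ] w 0.0158 q6 -0.46
```

Near the stop; creeping on until the stop wall answers.

```bash
for i in 1; do python3 -m handwheel '[[-0.2,0,0,0,0,0,0],[0,0,0,0,0,0,0]]'; python3 st.py; done; python3 -m handwheel '[[-0.2,0,0,0,0,0,0],[0,0,0,0,0,0,0]]'; python3 st.py; python3 -m handwheel '[[-0.15,0,0,0,0,0,0],[0,0,0,0,0,0,0]]'; python3 st.py
```

```text
time_s: 58.8
eef_pos: [0.516, -0.0902, 0.1487]
orientation: [3.132, 0.094, 0.01]
wrist_force: [3.3, -11.0, 2.1]
width: 0.016
t 58.8 tcp [ 0.516  -0.0902  0.1487] jawyaw 3.4 tilt 0.56 F [  3.3 -11.    2.1] w 0.0160 q6 -0.46
time_s: 59.0
eef_pos: [0.5158, -0.0902, 0.1488]
orientation: [3.132, 0.093, 0.017]
wrist_force: [12.6, -10.1, -4.0]
width: 0.0158
t 59.0 tcp [ 0.5158 -0.0902  0.1488] jawyaw 3.4 tilt 0.79 F [ 12.6 -10.1  -4. ] w 0.0158 q6 -0.46
time_s: 59.2
eef_pos: [0.5158, -0.0902, 0.1489]
orientation: [3.132, 0.093, 0.023]
wrist_force: [18.9, -9.9, -8.2]
width: 0.0162
t 59.2 tcp [ 0.5158 -0.0902  0.1489] jawyaw 3.4 tilt 0.98 F [18.9 -9.9 -8.2] w 0.0162 q6 -0.46
```

```bash
python3 -m handwheel '[[0.28,-0.1,0,0,0,0,0],[0,0,0,0,0,0,0]]'; python3 st.py; python3 -m handwheel '[[0,0,0,0,0,0,0.4],[0,0,0,0,0,0,0.4],[0,0,0,0,0,0,0.4],[0,0,0,0,0,0,0.4],[0,0,3,0,0,0,0.4],[0,0,4,0,0,0,0.4],[0,0,4,0,0,0,0.4],[-3,-2,2,0,0,0,0.4],[-4,-4,0,0,0,0,0.4],[-3,-4,0,0,0,0,0.4],[-2,-4,0,0,0,0,0.4],[0,-3,0,0,0,0,0.4]]'; python3 st.py; python3 - <<'E'
from fit import *
np.set_printoptions(precision=4,suppress=True)
T=cam('top');save(T,'t19');S=cam('side');save(S,'s19');P=cloud(T)
for c,im in(('top',T),('side',S)):
    for n,z in(('keeper_handle',.154),('boxed_cake',0),('bowl',0),('jar',0)):
        for r in place_of(n,c)[:1]: print(c,n,round(r['score'],2),np.round(r['pixel']),at_z(im,r['pixel'],z))
k=(P[...,2]>.12)&(P[...,2]<.14)&(np.hypot(P[...,0]-.51,P[...,1]+.01)<.13); q=np.float32(P[k][:,:2]*1000); print('bar',len(q),cv2.fitLine(q,cv2.DIST_HUBER,0,.01,.01).T)
a=np.hstack([cv2.resize(T['frame'][160:280,280:400],(400,400)),cv2.resize(S['frame'][150:270,260:380],(400,400))]); cv2.imwrite('pics/v19.png',a[:,:,::-1])
E
```

```text
time_s: 59.4
eef_pos: [0.5159, -0.0902, 0.1487]
orientation: [3.135, 0.094, 0.011]
wrist_force: [5.9, -7.3, 1.2]
width: 0.0159
t 59.4 tcp [ 0.5159 -0.0902  0.1487] jawyaw 3.4 tilt 0.52 F [ 5.9 -7.3  1.2] w 0.0159 q6 -0.46
time_s: 60.6
eef_pos: [0.3956, -0.2547, 0.2767]
orientation: [3.14, 0.091, -0.0]
wrist_force: [1.2, 0.4, 0.3]
width: 0.0343
t 60.6 tcp [ 0.3956 -0.2547  0.2767] jawyaw 3.3 tilt 0.04 F [1.2 0.4 0.3] w 0.0343 q6 -0.89
top keeper_handle 0.59 [360. 221.] [ 0.5156 -0.091   0.154 ]
top boxed_cake 0.95 [314. 138.] [0.792  0.0471 0.    ]
top bowl 0.8 [234. 158.] [0.7224 0.3024 0.    ]
top jar 0.88 [372. 143.] [ 0.7794 -0.1402  0.    ]
side keeper_handle 0.91 [337. 176.] [ 0.51   -0.0889  0.154 ]
side boxed_cake 0.56 [230. 248.] [0.7988 0.0593 0.    ]
side bowl 0.88 [234. 327.] [0.7301 0.3104 0.    ]
side jar 0.69 [252. 205.] [ 0.7775 -0.1395  0.    ]
bar 431 [[  0.0576  -0.9983 508.5504 -12.8823]]
```

View pics/v19.png

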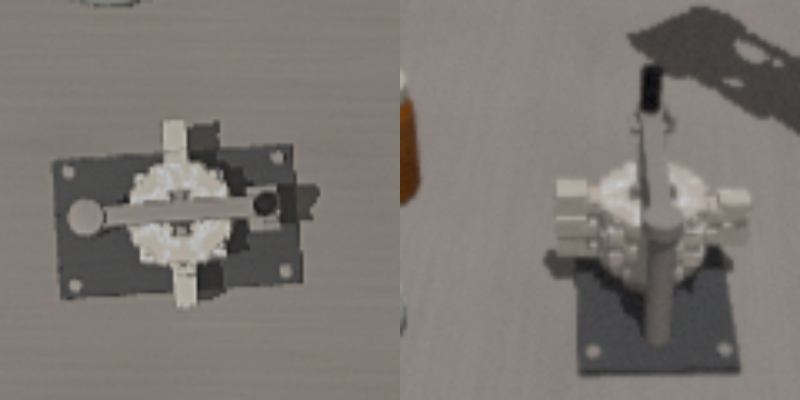

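```bash
python3 -c "
from rig import job_done
print(job_done())"
```

```text
the job is handed in; nothing more can be done
None
```

The cutter head is back together and I handed the job in at about 61 s of robot time. The five plates (three wheels, two spacers) are on the hub in the order wheel, spacer, wheel, spacer, wheel. The keeper is closed against the stop wall of its catch. The last wheel lay at an angle the wrist could not turn to with the camera in view, so I set it down turned and gripped it again.

**What the last checks showed:**
- **Stack:** its top reads 95 mm and level (96 mm if every plate is home; the depth camera read about 1 mm low throughout). No plate met resistance on the way down. The last two wheels were let go about 3 to 4 mm or less above their seats and dropped the rest of the way.
- **Lugs:** in the final pictures the wheels' lugs point straight out on the far side and the spacers' on the robot's side. The plates were within about 1° of the stand's yaw (4.7°) as they were lowered.
- **Keeper:** the stop wall pushed back with 12 to 19 N while I closed it, and I eased off before letting go. Both fixed cameras put the handle within 7 mm of its closed position. A line fitted to the bar came out about 1.4° from the base direction; I took that as measurement error.
- **Cake, bowl and jar:** they never came near the arm. The side camera puts them within about 1.5 cm of the first look, and its wider offsets do not agree with the top camera, so I read that as network scatter.
- **Forces:** the most I read was about 23 N at the wrist, against the stop. No plate was knocked aside in any measurement I took.

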